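Press the rotor bush home with the sprung-lever bench press

TASK

Stand the green helicopter body on the small bench press with its rotor bush under the ram, then pull the press lever down through its whole stroke so that the bush is pushed fully home into the roof. Keep hold of the lever and ease it slowly all the way back up to its rest, taking about three seconds and never letting it spring back, and leave the helicopter standing on the press and the other things undisturbed.

Things in the scene. Friction and masses are not known exactly. Their poses are not given: they have to be found in the camera images.
- boom (a point): The place to grip the loose green plastic helicopter body (about 90 g): mid-height of its tail boom, a level bar 14 mm wide, 16 mm high, 36 mm above what the skids stand on. x axis to the nose, z up. The bush axis is 85 mm ahead (+x), the cabin begins 52 mm ahead, an upright tail fin 45 mm behind.
- cabin_roof (a point): Where the bush axis meets the helicopter's flat roof, 50 mm above the underside of the skids; axes as boom. The cabin is 36 mm wide, the skids 45 mm apart over their outsides, the fin's top 66 mm above the underside; the whole body is 208 mm long.
- bush_top (a point): Centre of the flat top of the steel rotor bush, an upright 14 mm diameter pin in the cabin roof. At the start it stands 10 mm proud of the roof, 60 mm above the underside of the skids. Axes as for boom.
- bush (a joint): How far the bush has been pushed down into the roof, m: 0 at the start (10 mm proud), 0.010 flush. It is a tight fit (about 10 N) and stays where it is pushed.
- anvil (a point): Centre of the top of the press's flat steel anvil plate (62 mm in x, 85 mm in y, 20 mm above the desk), under the ram axis. Axes are the press's: z up, x from the ram to its column, y to the lever side. The grey press is fixed to the desk. Its base plate (12 mm high) reaches 47 mm to the front and 55 mm to each side of this point.
- press_head (a point): Centre of the underside of the press's head, on the ram axis, 117 mm above the anvil, axes as anvil. The head is 66 mm high, reaches 34 mm to the front (-x) and 25 mm to each side. The column, 44 mm wide, begins 49 mm behind (+x). The throat is open to the front and sides: the helicopter goes across it, nose to the lever side (+y), tail out to -y, so a gripper on the boom stays clear.
- ram_foot (a point): Centre of the underside of the ram's round steel foot (24 mm diameter). At rest it is 90 mm above the anvil, 30 mm above the proud bush of a helicopter standing there. It goes straight down 40 mm per radian of lever, and at full stroke stops level with the helicopter's roof, where the bush is flush.
- lever (a joint): Angle of the sprung press lever, rad: 0 at its upper rest, 1.0 at its lower stop (full stroke). A return spring pulls it up: at the grip about 2 N near the rest, rising to about 14 N (with the bush) at the bottom. Let go away from its rest it flies up too fast; within 0.08 rad of the rest it settles harmlessly. Ease it back at about 0.3 rad/s.
- lever_grip (a point): Point on the axis of the lever's level black grip bar (14 mm diameter, along the press's y), at the end of the 150 mm lever. The free bar reaches 45 mm inwards and 41 mm outwards from here. It can be pinched from above, one finger in front of and one behind the bar; the round bar may turn between the fingers.
- lever_hinge (a point): Point on the lever's hinge axis (along the press's y), abreast of lever_grip (95 mm to +y of the ram axis, 20 mm behind it, 145 mm above the anvil). At rest the grip is 150 mm from it, to the front (-x) and up at 45 degrees; pulling swings the grip forwards and down, to 12 degrees below level at the stop.
- parts_case: Bystander: clear plastic parts case with a white latch, 100 x 150 x 30 mm, origin at the centre of its underside.
- dropper_bottle: Bystander: glass dropper bottle, 32 mm diameter, 99 mm tall, origin at the centre of its underside. (A fixed desk lamp, 265 mm tall, also stands at the far left of the desk, left of all the work, y above 0.43 m.)
- tweezers: Bystander: stainless tweezers lying flat, 120 mm long, 7 mm high, origin near the middle, on the desk.
There are look-alikes about, which are no part of the job. Of the things that look like the part that bears boom, the smallest one is meant.

How it is judged:
By the outcome, as a careful person would: the job done as asked, in the order asked, and still so for the second after the job is handed in, with the robot touching nothing.
It also fails if it takes over 72 s, if anything falls off the work surface, if the arm or the gripper's body presses on something with over 40 N, if the wrist force passes 120 N, or if a joint passes its speed limit or range.

ROBOT

A 6-joint arm with a two-finger parallel gripper is mounted at the origin on the work surface. World frame = base frame: x ahead of the robot, y to its left, z up, the work surface at z = 0. Lengths are in m, angles in rad, forces in N, time in s.
With the tool pointing down it reaches from about 0.3 to 0.875 m from the base axis. Payload 6.4 kg.
Tool frame: the origin (TCP) lies midway between the tips of the shut fingers; the grasp point (between the pads) lies ctrl.grip_depth behind it (ctrl.grip_depth is the distance from the TCP to the grasp point, in m); x points along the fingers, y is the direction in which the jaws open and shut, and the axes are right-handed (so a half turn about x gives the same grasp; the last joint's range is limited). The gripper opens to 85 mm and grips with 20 to 120 N. Pads are 22 mm wide; open, the fingers measure 114 mm over their backs; the gripper's body (76 mm by 85 mm) begins 54 mm behind the grasp point. The pads swing forward as they close: fully open they stand 13 mm farther back than shut.
Start: joints at [-1.338, 0.181, 1.607, -0, 1.354, -0.206], TCP at [0.244, -0.521, 0.231] pointing down, gripper open.
Joint ranges: [-2.99, 2.99], [-0.89, 2.07], [0.3, 2.58], [-1.14, 4.28], [0, 2.63], [-3.12, 3.12]. Speed limits (rad/s): [2.57, 2.57, 3.01, 3.14, 3.14, 3.14].

INTERFACE

Orientations are given as a unit quaternion [w, x, y, z].
In Python, from bench import ctrl gives the robot as it stands.
- The arm moves only by the tool carry_out, never from a script. Its argument "motion" is one flat list of numbers, 7 for each row, row after row: the turn, a rotation vector about the tool's x, y, z in degrees, then the shift along the tool's x, y, z in m, then the gripper's target within -1 to 1 (shut at 1, half-way at 0, fully open at -1). A call has 1 to 10 rows; each row shifts and turns the pose as measured when the row begins, along the tool's axes as they then stand; what a row does not reach is not made up. A row lasts 1/10 s, in which the tool goes at most 50 mm and 8.59 degrees, less where a joint would pass 70% of its speed; a pose out of reach is approached as far as the arm can. A call with a gripper value outside its range is refused whole. The fingers move at their own pace and stop on an object; the grip force is fixed at half the most. Time passes only in rows, so rows that do not move let the fingers close. It gives the time, the measured TCP pose, the force and the opening at its end, in the units of the state.
- ctrl.get_obs(): the state, without advancing time (a new reading comes with each control period).
- ctrl.camera(name): name is "side" or "top" or "wrist"; returns the picture (480x640x3 uint8, blue, green, red); there is no depth.
- ctrl.camera_params(name): a dict with "mtx" (3x3 intrinsics, pixels), "pose" (4x4, takes a point from camera to world coordinates); the wrist camera has in their place "hand_eye" (4x4, takes a point from camera to tool coordinates, whose origin is the TCP and whose axes are the tool frame's). Camera axes: x right, y down, z forward; pixel columns grow to the right and rows downward; lengths in m; the calibration is good to about 2 mm. The wrist camera is an equidistant fisheye: a pixel r from the principal point sees the ray r / f radians off the axis. A picture is of the moment at which its call begins: read the wrist's pose just before it. camera_params takes no time and is no camera call.
- ctrl.hand_in(): hands the job in, once; it reports no verdict.
Trained networks look in the newest picture that a camera, given by its name, has taken for a name from the list of things; names that differ only in an ending like _2 or _b are one class to them, and where a whole thing is asked for, a point or a joint stands for the part that bears it (a point fixed in the world has none). Each returns a list of dicts, best first, with "conf" (0 to 1); they miss things now and then, are a little off and sometimes report something else, mostly with a low value. They report only what shows in the picture. A call takes as long as a camera call. They do not tell look-alikes from the thing itself.
- ctrl.boxes_of(camera, thing): "point" ([x, y, z] in m, in the coordinates of the camera as it stood for that picture, good to about 4 mm: the middle of the surface that is visible of it).
- ctrl.trace(camera, thing): "pixels" (480x640 bool, what is visible of it).
- ctrl.landmark_of(camera, thing): "point" ([x, y, z] in m, in the coordinates of the camera as it stood for that picture, good to about 4 mm: a listed point, or the origin of a listed thing).
The state is a dict: "time_s": time; "q": joint angles; "dq": joint speeds; "joint_efforts": joint torques, N m; "eef_pos": TCP position; "eef_rot": TCP orientation; "wrist_force": force on the tool from outside, world axes, zero at the start; "torque": the same for the moment, N m; "opening": opening from 0.0 (shut) to 1.0 (fully open).
Only numpy, scipy, OpenCV 4.12 (cv2) and the standard library are available. Lean on these libraries where they do the work, as an engineer would, in place of code of your own. Each camera call takes 0.05 s, during which the arm holds its last target. There are 200 camera calls.

## Working session

There is one attempt and no reset: what is moved stays moved. The work goes in short steps, Python scripts to look and compute and a tool call to move; the robot and the scene stay as the last step left them, time stands still between calls to the robot, and variables do not carry over. Pictures are saved under pics/ and viewed, about 8 in all and at most 12, crops included, and the job is handed in when it is done.

Besides the shell and the picture viewer there is one more tool, called after "Request:" as name(argument=value, ...) on one line, values as JSON. carry_out: Moves the arm, as the interface text tells. Its arguments: {"type":"object","properties":{"motion":{"type":"array"}},"required":["motion"]}

```bash
mkdir -p pics; ls; cat > h.py <<'E'
import numpy as np, cv2
from scipy.spatial.transform import Rotation as R
from bench import ctrl
np.set_printoptions(precision=4,suppress=True)
def toolT(o):
    T=np.eye(4); T[:3,:3]=R.from_quat(np.array(o["eef_rot"])[[1,2,3,0]]).as_matrix(); T[:3,3]=o["eef_pos"]; return T
def look(cam):
    o=ctrl.get_obs(); img=ctrl.camera(cam); p=ctrl.camera_params(cam)
    T=p["pose"] if cam!="wrist" else toolT(o)@np.array(p["hand_eye"])
    return img,np.array(T),np.array(p["mtx"])
def w(T,p): return T[:3,:3]@np.array(p)+T[:3,3]
def pix(cam,K,p):
    p=np.array(p)
    if cam=="wrist":
        r=np.hypot(p[0],p[1]); th=np.arctan2(r,p[2]); return K[:2,2]+K[0,0]*th*p[:2]/r
    q=K@p; return q[:2]/q[2]
def lm(cam,T,K,things,n=4):
    for t in things:
        for d in ctrl.landmark_of(cam,t)[:n]:
            print(cam,t,round(d["conf"],2),w(T,d["point"]),pix(cam,K,d["point"]).round())
E
python3 - <<'E'
from h import *
o=ctrl.get_obs(); print(o, ctrl.grip_depth); print(toolT(o)[:3,:3])
for c in ("side","top"):
    img,T,K=look(c); cv2.imwrite(f"pics/{c}0.png",img); print(c,T,K)
    lm(c,T,K,["boom","cabin_roof","bush_top","anvil","press_head","ram_foot","lever_grip","lever_hinge","parts_case","dropper_bottle","tweezers"])
E
```

```text
pics
{'time_s': 0.0, 'q': array([-1.3383,  0.1815,  1.608 , -0.    ,  1.3538, -0.2063]), 'dq': array([ 0.0006,  0.0008,  0.0003,  0.0011,  0.0005, -0.0011]), 'joint_efforts': array([ -0.0017, -44.4871, -35.1337,  -0.0006,   0.009 ,   0.    ]), 'eef_pos': array([ 0.2442, -0.52  ,  0.2304]), 'eef_rot': array([-0.1533, -0.6901, -0.1545,  0.6902]), 'wrist_force': array([0.3192, 0.6932, 0.4005]), 'torque': array([ 0.0093, -0.0091, -0.0134]), 'opening': 0.9988999500488754} 0.0187
[[-0.0004  0.4249 -0.9052]
 [ 0.0017 -0.9052 -0.4249]
 [-1.     -0.0017 -0.0003]]
side [[-0.8769 -0.2603  0.404  -0.0667]
 [-0.4806  0.48   -0.7339  0.9545]
 [-0.0029 -0.8378 -0.546   0.9429]
 [ 0.      0.      0.      1.    ]] [[602.2998   0.     316.496 ]
 [  0.     602.2998 239.9835]
 [  0.       0.       1.    ]]
side boom 0.78 [0.6695 0.2292 0.0435] [182. 337.]
side boom 0.62 [0.4438 0.3591 0.0443] [232. 417.]
side boom 0.59 [ 0.3064 -0.1919  0.05  ] [409. 281.]
side cabin_roof 0.86 [0.3275 0.3643 0.0608] [283. 438.]
side cabin_roof 0.59 [0.5856 0.2257 0.0488] [214. 347.]
side bush_top 0.62 [0.3277 0.3602 0.0
[... 1191 characters left out ...]
0684] [178. 289.]
top bush_top 0.55 [0.3274 0.3673 0.0805] [176. 289.]
top bush_top 0.52 [ 0.2163 -0.2595  0.0826] [400. 336.]
top bush_top 0.44 [0.5929 0.2262 0.0578] [232. 199.]
top anvil 0.89 [ 0.5787 -0.2179  0.0195] [384. 209.]
top press_head 0.89 [ 0.5812 -0.2198  0.1353] [389. 200.]
top lever_grip 0.74 [ 0.5832 -0.2202  0.0192] [385. 208.]
top lever_grip 0.73 [ 0.4852 -0.1346  0.2739] [359. 227.]
top lever_hinge 0.97 [ 0.5903 -0.1219  0.1622] [353. 194.]
top parts_case 0.56 [ 0.6453 -0.4774  0.0045] [471. 190.]
top dropper_bottle 0.63 [ 0.7375 -0.0031 -0.0018] [314. 158.]
top dropper_bottle 0.59 [0.5942 0.2259 0.0577] [232. 198.]
top tweezers 0.45 [ 0.4514  0.0197 -0.0002] [303. 251.]
```

```bash
python3 - <<'E'
import cv2
a=cv2.imread("pics/top0.png"); b=cv2.imread("pics/side0.png")
cv2.imwrite("pics/v1.png",a); 
c=cv2.resize(b[290:470,130:330],None,fx=2,fy=2); d=cv2.resize(b[160:290,250:480],None,fx=2,fy=2)
import numpy as np
o=np.zeros((600,800,3),np.uint8); o[:360,:400]=c; o[:260,400:]=cv2.resize(d,(400,226))[:260] if 0 else cv2.copyMakeBorder(cv2.resize(d,(400,226)),0,34,0,0,cv2.BORDER_CONSTANT)
e=cv2.resize(a[150:220,190:290],None,fx=3,fy=3); o[370:580,:300]=e
e=cv2.resize(a[150:270,320:440],None,fx=2.7,fy=2.7); o[265:265+e.shape[0],400:400+e.shape[1]]=e
cv2.imwrite("pics/v2.png",o)
E
```

```text
(no output)
```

View pics/v1.png

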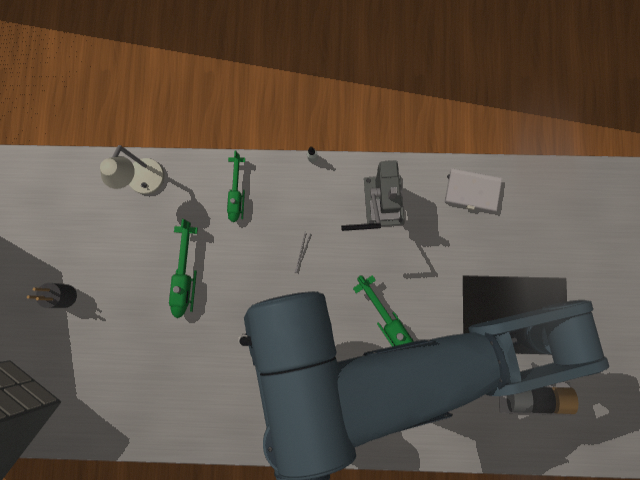

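View pics/v2.png

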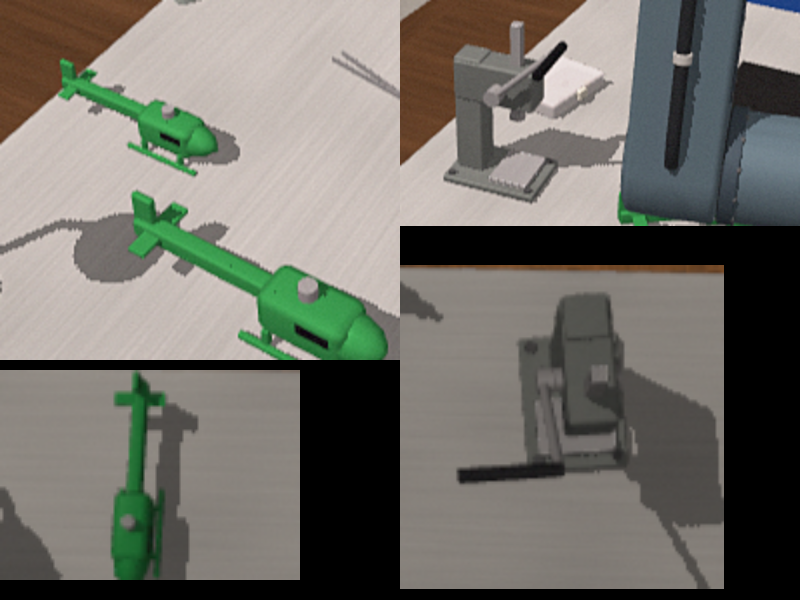

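The three helicopters in the top view are at (235,190), which is small with boom–bush about 83 mm, at (182,270), and at (385,310). Both of the last two are larger, at about 115 mm. The one at (235,190) is the one I want. The press is at (384,205) with its lever grip bar at (360,227), and the case, bottle and tweezers are at (471,190), (312,153) and (303,252). The close crop shows the small one's bush standing proud.

```bash
cat >> h.py <<'E'
def yaw(T): return np.degrees(np.arctan2(T[1,1],T[0,1]))
def plan(goals,grip,start=None,vmax=0.048,wmax=8.4):
    """goals: list of (xyz TCP, yaw deg); prints rows"""
    T=toolT(ctrl.get_obs()) if start is None else start; p,y=T[:3,3].copy(),yaw(T)
    rows=[]
    for g,yg in goals:
        d=np.array(g)-p; dy=(yg-y+540)%360-180 if abs(yg-y)>360 else yg-y
        n=int(np.ceil(max(np.linalg.norm(d)/vmax,abs(dy)/wmax,1)))
        for i in range(n):
            c,s=np.cos(np.radians(y)),np.sin(np.radians(y)); u=d/n
            rows.append([round(-dy/n,1),0,0,round(-u[2],4),round(c*u[0]+s*u[1],4),round(s*u[0]-c*u[1],4),grip])
            y+=dy/n; p=p+u
    for i in range(0,len(rows),10): print(str([v for r in rows[i:i+10] for v in r]).replace(" ",""))
E
python3 - <<'E'
from h import *
print(np.array(ctrl.camera_params("wrist")["hand_eye"]),ctrl.camera_params("wrist")["mtx"])
plan([((.33,-.2,.30),-20),((.40,.06,.28),28),((.66,.225,.20),92)],-1)
E
```

```text
[[-0.0005 -0.3236  0.9462 -0.1434]
 [ 1.      0.0002  0.0006  0.0006]
 [-0.0004  0.9462  0.3236 -0.084 ]
 [ 0.      0.      0.      1.    ]] [[371.6483   0.     321.6252]
 [  0.     371.6483 237.3992]
 [  0.       0.       1.    ]]
[np.float64(-5.6),0,0,np.float64(-0.0086),np.float64(-0.0317),np.float64(-0.0267),-1,np.float64(-5.6),0,0,np.float64(-0.0086),np.float64(-0.029),np.float64(-0.0297),-1,np.float64(-5.6),0,0,np.float64(-0.0086),np.float64(-0.0259),np.float64(-0.0324),-1,np.float64(-5.6),0,0,np.float64(-0.0086),np.float64(-0.0226),np.float64(-0.0348),-1,np.float64(-5.6),0,0,np.float64(-0.0086),np.float64(-0.0191),np.float64(-0.0368),-1,np.float64(-5.6),0,0,np.float64(-0.0086),np.float64(-0.0154),np.float64(-0.0385),-1,np.float64(-5.6),0,0,np.float64(-0.0086),np.float64(-0.0116),np.float64(-0.0398),-1,np.float64(-5.6),0,0,np.float64(-0.0086),np.float64(-0.0077),np.float64(-0.0408),-1,np.float64(-8.0),0,0,np.float64(0.0033),np.float64(-0.0039),np.float64(-0.0447),-1,np.float64(-8.0),0,0,np.float64(0.0033),np.float64(0.0024),np.float64(-0.0448),-1]
[np.float64(-8.0),0,0,np.float
[... 230 characters left out ...]
,0,0,np.float64(0.0033),np.float64(0.0258),np.float64(-0.0367),-1,np.float64(-8.0),0,0,np.float64(0.01),np.float64(0.0384),np.float64(-0.003),-1,np.float64(-8.0),0,0,np.float64(0.01),np.float64(0.0384),np.float64(0.0024),-1,np.float64(-8.0),0,0,np.float64(0.01),np.float64(0.0377),np.float64(0.0077),-1,np.float64(-8.0),0,0,np.float64(0.01),np.float64(0.0363),np.float64(0.0129),-1,np.float64(-8.0),0,0,np.float64(0.01),np.float64(0.0341),np.float64(0.0178),-1,np.float64(-8.0),0,0,np.float64(0.01),np.float64(0.0313),np.float64(0.0224),-1]
[np.float64(-8.0),0,0,np.float64(0.01),np.float64(0.0279),np.float64(0.0265),-1,np.float64(-8.0),0,0,np.float64(0.01),np.float64(0.0239),np.float64(0.0302),-1]
```

```bash
sed -i 's/for v in r\]/for v in np.array(r).tolist()]/' h.py
python3 - <<'E'
from h import *
plan([((.33,-.2,.30),-72),((.40,.06,.28),-80),((.67,.225,.20),-88)],-1)
E
```

```text
[0.9,0.0,0.0,-0.0086,-0.0317,-0.0267,-1.0,0.9,0.0,0.0,-0.0086,-0.0321,-0.0262,-1.0,0.9,0.0,0.0,-0.0086,-0.0325,-0.0257,-1.0,0.9,0.0,0.0,-0.0086,-0.0329,-0.0252,-1.0,0.9,0.0,0.0,-0.0086,-0.0333,-0.0247,-1.0,0.9,0.0,0.0,-0.0086,-0.0337,-0.0242,-1.0,0.9,0.0,0.0,-0.0086,-0.0341,-0.0236,-1.0,0.9,0.0,0.0,-0.0086,-0.0344,-0.0231,-1.0,1.3,0.0,0.0,0.0033,-0.0376,-0.0245,-1.0,1.3,0.0,0.0,0.0033,-0.0382,-0.0236,-1.0]
[1.3,0.0,0.0,0.0033,-0.0387,-0.0227,-1.0,1.3,0.0,0.0,0.0033,-0.0392,-0.0218,-1.0,1.3,0.0,0.0,0.0033,-0.0397,-0.0209,-1.0,1.3,0.0,0.0,0.0033,-0.0402,-0.02,-1.0,1.1,0.0,0.0,0.0114,-0.0165,-0.0421,-1.0,1.1,0.0,0.0,0.0114,-0.0174,-0.0417,-1.0,1.1,0.0,0.0,0.0114,-0.0182,-0.0414,-1.0,1.1,0.0,0.0,0.0114,-0.019,-0.041,-1.0,1.1,0.0,0.0,0.0114,-0.0198,-0.0406,-1.0,1.1,0.0,0.0,0.0114,-0.0206,-0.0402,-1.0]
[1.1,0.0,0.0,0.0114,-0.0214,-0.0398,-1.0]
```

Request:
carry_out(motion=[0.9,0,0,-0.0086,-0.032,-0.026,-1,0.9,0,0,-0.0086,-0.032,-0.026,-1,0.9,0,0,-0.0086,-0.033,-0.026,-1,0.9,0,0,-0.0086,-0.033,-0.025,-1,0.9,0,0,-0.0086,-0.033,-0.025,-1,0.9,0,0,-0.0086,-0.034,-0.024,-1,0.9,0,0,-0.0086,-0.034,-0.024,-1,0.9,0,0,-0.0086,-0.034,-0.023,-1,1.3,0,0,0.003,-0.038,-0.024,-1,1.3,0,0,0.003,-0.038,-0.024,-1])

```text
time_s: 2.2
eef_pos: [0.3564, -0.1043, 0.2969]
eef_rot: [0.089, 0.703, 0.087, -0.7]
wrist_force: [0.8, 0.4, -0.0]
opening: 1.002
```

Request:
carry_out(motion=[1.3,0,0,0.003,-0.039,-0.023,-1,1.3,0,0,0.003,-0.039,-0.022,-1,1.3,0,0,0.003,-0.04,-0.021,-1,1.3,0,0,0.003,-0.04,-0.02,-1,1.1,0,0,0.011,-0.0165,-0.042,-1,1.1,0,0,0.011,-0.0174,-0.042,-1,1.1,0,0,0.011,-0.018,-0.041,-1,1.1,0,0,0.011,-0.019,-0.041,-1,1.1,0,0,0.011,-0.02,-0.041,-1,1.1,0,0,0.011,-0.02,-0.04,-1])

```text
time_s: 3.2
eef_pos: [0.6491, 0.2248, 0.2244]
eef_rot: [0.017, 0.714, 0.013, -0.7]
wrist_force: [0.4, -0.9, -0.2]
opening: 1.001
```

Request:
carry_out(motion=[1.1,0,0,0.011,-0.021,-0.04,-1,0,0,0,0,0,0,-1,0,0,0,0,0,0,-1])

```text
time_s: 3.5
eef_pos: [0.6913, 0.2509, 0.2039]
eef_rot: [0.01, 0.711, 0.007, -0.703]
wrist_force: [0.3, 0.3, -0.6]
opening: 0.999
```

```bash
python3 - <<'E'
from h import *
o=ctrl.get_obs(); T=toolT(o); print(o["time_s"],o["eef_pos"],yaw(T),T[:3,0],o["q"])
img,T,K=look("wrist"); cv2.imwrite("pics/w1.png",img)
lm("wrist",T,K,["boom","cabin_roof","bush_top"])
img,T,K=look("top"); lm("top",T,K,["boom","cabin_roof","bush_top","lever_hinge","lever_grip","anvil","press_head"],4)
img,T,K=look("side"); lm("side",T,K,["boom","cabin_roof","bush_top","lever_hinge","lever_grip","anvil","press_head"],4)
E
```

```text
3.5 [0.6913 0.2509 0.2039] -88.62846473461043 [ 0.0108 -0.0053 -0.9999] [ 0.1905  0.5482  1.179  -0.0074  1.4048  1.7385]
wrist boom 0.82 [0.6735 0.2238 0.0384] [350. 236.]
wrist boom 0.75 [0.4382 0.356  0.0455] [226. 425.]
wrist cabin_roof 0.85 [0.5844 0.2216 0.054 ] [349. 332.]
wrist bush_top 0.8 [0.5864 0.2218 0.0616] [349. 335.]
top boom 0.95 [ 0.3107 -0.193   0.0438] [375. 300.]
top boom 0.59 [0.673  0.2242 0.036 ] [236. 174.]
top cabin_roof 0.87 [0.589  0.226  0.0524] [233. 200.]
top cabin_roof 0.76 [ 0.2152 -0.2586  0.067 ] [399. 336.]
top bush_top 0.48 [ 0.2165 -0.2539  0.0796] [398. 335.]
top bush_top 0.44 [0.5941 0.2254 0.056 ] [233. 198.]
top lever_hinge 0.67 [ 0.5904 -0.1209  0.1677] [353. 194.]
top lever_grip 0.87 [ 0.4845 -0.1335  0.2732] [358. 227.]
top anvil 0.55 [ 0.5774 -0.2191  0.0203] [385. 210.]
top press_head 0.94 [ 0.5789 -0.2211  0.1376] [389. 201.]
top press_head 0.19 [ 0.6441 -0.4781  0.0033] [471. 191.]
side boom 0.92 [ 0.3085 -0.1912  0.0471] [408. 282.]
side boom 0.74 [0.6701 0.227  0.0378] [183. 339.]
side boom 0.63 [0.443  0.3584 0.0442] [233. 417.]
side cabin_roof 0.82 [0.5884 0.226  0.0516] [213. 346.]
side cabin_roof 0.65 [0.3278 0.3669 0.0636] [282. 438.]
side bush_top 0.66 [0.325  0.3616 0.0813] [285. 430.]
side bush_top 0.41 [0.5855 0.224  0.0562] [214. 344.]
side lever_hinge 0.8 [ 0.5885 -0.126   0.1676] [295. 224.]
side lever_hinge 0.65 [ 0.575  -0.2199  0.1095] [318. 228.]
side lever_hinge 0.55 [0.5873 0.2268 0.052 ] [213. 346.]
side lever_grip 0.66 [0.5897 0.2269 0.0587] [212. 344.]
side lever_grip 0.6 [ 0.4833 -0.1326  0.269 ] [335. 196.]
side lever_grip 0.38 [ 0.5782 -0.2197  0.0229] [317. 255.]
side anvil 0.95 [ 0.5747 -0.22    0.0242] [318. 254.]
side press_head 0.65 [ 0.575  -0.2193  0.1387] [318. 218.]
side press_head 0.47 [0.5892 0.2275 0.0574] [212. 344.]
```

View pics/w1.png

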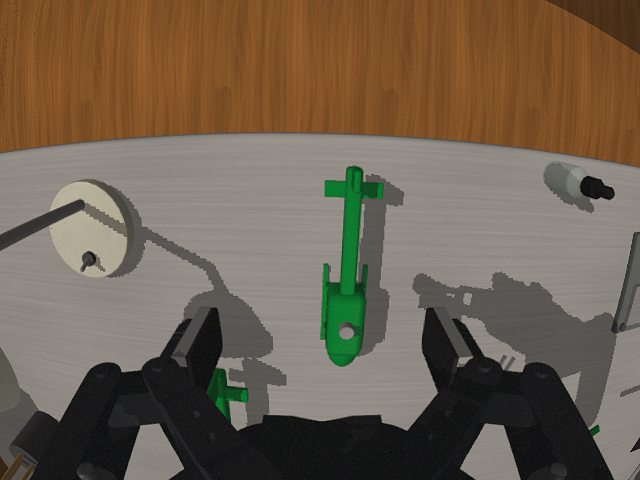

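The wrist view shows the small helicopter at (348,260), nose towards the gripper, with the bush at (346,331), the boom at (350,236) and the fin at (354,180). It stands clear of everything. Next comes the descent.

```bash
cat >> h.py <<'E'
def Rg(y): c,s=np.cos(np.radians(y)),np.sin(np.radians(y)); return np.array([[0,c,s],[0,s,-c],[-1,0,0.]])
def plan(goals,grip,vmax=0.045,wmax=8.4,T=None):
    T=toolT(ctrl.get_obs()) if T is None else T; p,Q=T[:3,3].copy(),T[:3,:3]; rows=[]
    for g,yg,*v in goals:
        v=v[0] if v else vmax
        d=np.array(g)-p; rv=R.from_matrix(Q.T@Rg(yg)).as_rotvec(degrees=True)
        n=int(np.ceil(max(np.linalg.norm(d)/v,np.linalg.norm(rv)/wmax,1)-.02))
        for i in range(n):
            rows.append([*np.round(rv/n,1),*np.round(Q.T@(d/n),4),grip]); Q=Q@R.from_rotvec(rv/n,degrees=True).as_matrix(); p=p+d/n
    for i in range(0,len(rows),10): print(str([v for r in rows[i:i+10] for v in np.array(r).tolist()]).replace(" ",""))
    print(len(rows))
def st():
    o=ctrl.get_obs(); T=toolT(o); print("t",round(o["time_s"],2),o["eef_pos"],"yaw",yaw(T).round(2),"x",T[:3,0],"F",o["wrist_force"],"open",round(o["opening"],3),"q",o["q"]); return T
E
python3 - <<'E'
from h import *
_,T,K=None,toolT(ctrl.get_obs())@np.array(ctrl.camera_params("wrist")["hand_eye"]),np.array(ctrl.camera_params("wrist")["mtx"])
def hit(u,v,z):
    d=np.array([u,v])-K[:2,2]; r=np.hypot(*d); th=r/K[0,0]; c=np.array([*(np.sin(th)*d/r),np.cos(th)]); c=T[:3,:3]@c
    return T[:3,3]+c*(z-T[2,3])/c[2]
a=hit(354,172,.066);m=hit(351,236,.044);b=hit(346,331,.060);print(a,m,b,np.degrees(np.arctan2(*(b-a)[1::-1])),np.degrees(np.arctan2(*(b-m)[1::-1])))
plan([((.672,.2255,.11),-89,.05),((.672,.2255,.016),-89,.032)],-1)
E
```

```text
[0.734  0.2254 0.066 ] [0.6751 0.2233 0.044 ] [0.5886 0.2245 0.06  ] -179.64049512361757 179.23200924086245
[0.2,-0.4,-0.1,0.0477,0.012,0.0105,-1.0,0.2,-0.4,-0.1,0.0477,0.0122,0.0101,-1.0,-0.0,0.0,0.0,0.0313,0.0,0.0,-1.0,-0.0,0.0,0.0,0.0313,0.0,0.0,-1.0,-0.0,0.0,0.0,0.0313,0.0,0.0,-1.0]
5
```

Request:
carry_out(motion=[0.7,-0.4,-0.1,0.047,0.0122,0.0095,-1,0.7,-0.4,-0.1,0.047,0.0124,0.0095,-1,0,0,0,0,0,0,-1])

```text
time_s: 4.8
eef_pos: [0.675, 0.2257, 0.1121]
eef_rot: [-0.0, 0.709, -0.0, -0.706]
wrist_force: [-1.5, -0.4, -1.2]
opening: 0.999
```

```bash
python3 - <<'E'
from h import *
st()
img,T,K=look("wrist"); cv2.imwrite("pics/w2.png",img)
lm("wrist",T,K,["boom","cabin_roof","bush_top"],2)
plan([((.672,.225,.016),-90,.025)],-1)
E
```

```text
t 4.8 [0.675  0.2257 0.1121] yaw -90.06 x [ 0.0043 -0.0001 -1.    ] F [-1.4913 -0.3561 -1.194 ] open 0.999 q [ 0.1567  0.5845  1.317  -0.0008  1.2359  1.7288]
wrist boom 0.74 [0.4398 0.3561 0.049 ] [189. 477.]
wrist boom 0.56 [0.6719 0.2215 0.0409] [328. 259.]
wrist cabin_roof 0.92 [0.5891 0.2237 0.0511] [324. 374.]
wrist bush_top 0.87 [0.5866 0.2209 0.0602] [328. 385.]
[0.0,-0.3,0.0,0.0213,0.0008,0.0025,-1.0,0.0,-0.3,0.0,0.0213,0.0008,0.0024,-1.0,0.0,-0.3,0.0,0.0213,0.0007,0.0023,-1.0,0.0,-0.3,0.0,0.0214,0.0007,0.0022,-1.0,0.0,-0.3,0.0,0.0214,0.0007,0.0021,-1.0]
5
```

```bash
python3 - <<'E'
from h import *
st()
img,T,K=look("wrist")
lm("wrist",T,K,["boom","cabin_roof","bush_top"],2)
st()
plan([((.672,.224,.016),-90,.025)],-1)
E
```

```text
t 5.0 [0.6822 0.2285 0.1229] yaw -89.95 x [ 0.0219  0.0032 -0.9998] F [-0.5144  0.2295  0.5573] open 1.005 q [ 0.1588  0.5772  1.3048 -0.0003  1.2375  1.729 ]
wrist boom 0.78 [0.6728 0.2295 0.0383] [320. 263.]
wrist boom 0.72 [0.4428 0.3551 0.0514] [195. 477.]
wrist cabin_roof 0.92 [0.5888 0.2231 0.0559] [329. 379.]
wrist bush_top 0.76 [0.5857 0.2235 0.062 ] [328. 387.]
t 5.2 [0.6814 0.2284 0.122 ] yaw -89.94 x [ 0.0207  0.0029 -0.9998] F [ 0.5499 -0.1099  0.6321] open 1.002 q [ 0.1589  0.5773  1.3066 -0.0004  1.2368  1.7288]
[0.0,-0.2,0.0,0.0211,0.0009,0.0023,-1.0,0.0,-0.2,0.0,0.0212,0.0009,0.0022,-1.0,0.0,-0.2,0.0,0.0212,0.0009,0.0021,-1.0,0.0,-0.2,0.0,0.0212,0.0009,0.0021,-1.0,0.0,-0.2,0.0,0.0212,0.0009,0.002,-1.0]
5
```

Request:
carry_out(motion=[0,-0.4,-0.1,0.025,0.0008,0.0028,-1,0,-0.4,0,0.025,0.0008,0.0024,-1,0,-0.2,0,0.025,0.0008,0.0022,-1,0,-0.2,0,0.012,0.0008,0.001,-1,0,0,0,0.006,0,0.0005,-1,0,0,0,0.002,0,0,-1])

```text
time_s: 5.8
eef_pos: [0.6796, 0.228, 0.0328]
eef_rot: [-0.001, 0.712, 0.004, -0.703]
wrist_force: [-0.4, -0.1, -0.6]
opening: 1.001
```

```bash
python3 - <<'E'
from h import *
st()
plan([((.672,.225,.016),-90,.025)],-1)
E
```

```text
t 5.8 [0.6796 0.228  0.0328] yaw -89.82 x [ 0.0129  0.007  -0.9999] F [-0.3718 -0.089  -0.602 ] open 1.001 q [0.1564 0.6836 1.3388 0.0055 1.1054 1.7217]
[0.2,-0.7,0.4,0.0167,0.0031,0.0078,-1.0]
1
```

Request:
carry_out(motion=[0,-0.4,0.2,0.01,0.002,0.004,-1,0,-0.3,0.2,0.007,0.001,0.004,-1,0,0,0,0.002,0,0.001,-1,0,0,0,0,0,0,-1,0,0,0,0,0,0,-1])

```text
time_s: 6.3
eef_pos: [0.6721, 0.2254, 0.0154]
eef_rot: [0.001, 0.709, 0.001, -0.706]
wrist_force: [-0.3, 0.5, 0.7]
opening: 0.998
```

```bash
python3 - <<'E'
from h import *
st()
img,T,K=look("wrist"); cv2.imwrite("pics/w3.png",img)
lm("wrist",T,K,["boom","cabin_roof","bush_top"],2)
plan([((.672,.225,.016),-90,.025)],-1)
E
```

```text
t 6.3 [0.6721 0.2254 0.0154] yaw -89.8 x [ 0.0043  0.     -1.    ] F [-0.305   0.5034  0.6527] open 0.998 q [ 0.1569  0.6984  1.3555 -0.0007  1.0835  1.7246]
wrist boom 0.74 [0.672  0.2261 0.0393] [319. 343.]
[0.2,-0.3,0.0,-0.0004,0.0004,0.0002,-1.0]
1
```

View pics/w3.png

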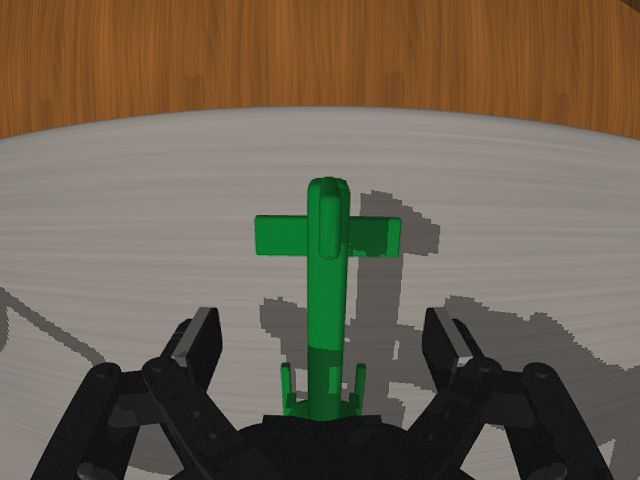

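The boom is centred between the open fingers (pixel 325,350), so I'll close and lift.

Request:
carry_out(motion=[0,0,0,0,0,0,1,0,0,0,0,0,0,1,0,0,0,0,0,0,1,0,0,0,0,0,0,1,0,0,0,0,0,0,1,0,0,0,0,0,0,1,0,0,0,0,0,0,1,0,0,0,0,0,0,1])

```text
time_s: 7.3
eef_pos: [0.6727, 0.2254, 0.0163]
eef_rot: [0.001, 0.709, 0.001, -0.705]
wrist_force: [0.2, -0.5, -0.5]
opening: 0.151
```

Request:
carry_out(motion=[0,0,0,-0.01,0,0,1,0,0,0,-0.02,0,0,1,0,0,0,-0.04,0,0,1,0,0,0,-0.045,0,0,1,0,0,0,-0.045,0,0,1,0,0,0,-0.02,0,0,1,0,0,0,0,0,0,1])

```text
time_s: 8.0
eef_pos: [0.6701, 0.2251, 0.2033]
eef_rot: [0.001, 0.708, 0.001, -0.707]
wrist_force: [0.3, -0.3, -1.5]
opening: 0.156
```

```bash
python3 - <<'E'
from h import *
st()
plan([((.36,.05,.20),-125),((.34,-.2,.20),-160),((.4147,-.319,.16),-175.2)],1)
E
```

```text
t 8.0 [0.6701 0.2251 0.2033] yaw -89.81 x [ 0.0015 -0.0005 -1.    ] F [ 0.3358 -0.3058 -1.4937] open 0.156 q [ 0.157   0.4902  1.2638 -0.0007  1.3862  1.7246]
[4.4,-0.0,0.0,0.0004,0.0218,0.0388,1.0,4.4,-0.0,0.0,0.0004,0.0247,0.0371,1.0,4.4,-0.0,0.0,0.0004,0.0274,0.0351,1.0,4.4,-0.0,0.0,0.0004,0.0301,0.0328,1.0,4.4,-0.0,0.0,0.0004,0.0325,0.0304,1.0,4.4,-0.0,0.0,0.0004,0.0347,0.0279,1.0,4.4,-0.0,0.0,0.0004,0.0368,0.0251,1.0,4.4,-0.0,0.0,0.0004,0.0386,0.0222,1.0,5.8,0.0,-0.0,-0.0,0.036,-0.0212,1.0,5.8,0.0,-0.0,-0.0,0.0337,-0.0247,1.0]
[5.8,0.0,-0.0,-0.0,0.031,-0.028,1.0,5.8,0.0,-0.0,-0.0,0.028,-0.031,1.0,5.8,0.0,-0.0,-0.0,0.0247,-0.0337,1.0,5.8,0.0,-0.0,-0.0,0.0212,-0.0361,1.0,3.8,-0.0,-0.0,0.01,-0.0074,-0.0343,1.0,3.8,-0.0,-0.0,0.01,-0.0096,-0.0338,1.0,3.8,-0.0,-0.0,0.01,-0.0119,-0.0331,1.0,3.8,-0.0,-0.0,0.01,-0.014,-0.0322,1.0]
18
```

Request:
carry_out(motion=[4.4,0,0,0,0.022,0.039,1,4.4,0,0,0,0.025,0.037,1,4.4,0,0,0,0.0275,0.035,1,4.4,0,0,0,0.03,0.033,1,4.4,0,0,0,0.0325,0.0305,1,4.4,0,0,0,0.035,0.028,1,4.4,0,0,0,0.037,0.025,1,4.4,0,0,0,0.0385,0.022,1,5.8,0,0,0,0.036,-0.021,1,5.8,0,0,0,0.0335,-0.025,1])

```text
time_s: 9.0
eef_pos: [0.3305, -0.0336, 0.1876]
eef_rot: [0.285, -0.642, 0.289, 0.651]
wrist_force: [1.4, -0.5, -0.4]
opening: 0.154
```

```bash
python3 - <<'E'
from h import *
st()
plan([((.34,-.2,.20),-160),((.4147,-.319,.16),-175.2)],1)
E
```

```text
t 9.0 [ 0.3305 -0.0336  0.1876] yaw -137.87 x [-0.0143  0.0007 -0.9999] F [ 1.391  -0.5172 -0.416 ] open 0.154 q [-0.458  -0.3732  2.2042 -0.0058  1.3237  1.9498]
[5.5,0.1,-0.2,-0.0032,0.0262,-0.0324,1.0,5.5,0.1,-0.2,-0.0032,0.0229,-0.0348,1.0,5.5,0.1,-0.2,-0.0032,0.0194,-0.0369,1.0,5.5,0.1,-0.2,-0.0031,0.0158,-0.0386,1.0,3.8,-0.0,0.0,0.01,-0.0074,-0.0343,1.0,3.8,-0.0,0.0,0.01,-0.0096,-0.0338,1.0,3.8,-0.0,0.0,0.01,-0.0119,-0.0331,1.0,3.8,-0.0,0.0,0.01,-0.014,-0.0322,1.0]
8
```

Request:
carry_out(motion=[5.5,0,-0.2,-0.003,0.026,-0.0325,1,5.5,0,-0.2,-0.003,0.023,-0.035,1,5.5,0,-0.2,-0.003,0.0195,-0.037,1,5.5,0,-0.2,-0.003,0.016,-0.0385,1,3.8,0,0,0.01,-0.0075,-0.034,1,3.8,0,0,0.01,-0.0095,-0.034,1,3.8,0,0,0.01,-0.012,-0.02,1,0,0,0,0.0,-0.004,0,1,0,0,0,0,0,0,1,0,0,0,0,0,0,1])

```text
time_s: 10.0
eef_pos: [0.3874, -0.287, 0.1567]
eef_rot: [0.472, -0.522, 0.468, 0.535]
wrist_force: [0.2, 0.1, -1.1]
opening: 0.151
```

```bash
python3 - <<'E'
from h import *
st()
for c in ("side","wrist","top"):
    img,T,K=look(c); cv2.imwrite(f"pics/{c}4.png",img)
    lm(c,T,K,["boom","cabin_roof","bush_top","anvil","press_head","ram_foot","lever_hinge","lever_grip"],3)
st()
a=cv2.imread("pics/side4.png")[60:380,200:520]; b=cv2.imread("pics/wrist4.png")
cv2.imwrite("pics/v4.png",np.hstack([cv2.resize(a,(400,400)),cv2.resize(b,(400,400))]))
E
```

```text
t 10.0 [ 0.3874 -0.287   0.1567] yaw -173.28 x [-0.0094  0.0157 -0.9998] F [ 0.2319  0.1368 -1.1455] open 0.151 q [-0.8862  0.0682  1.8933  0.0028  1.1981  2.1371]
side boom 0.7 [0.4445 0.3602 0.0438] [231. 418.]
side cabin_roof 0.78 [0.3248 0.3651 0.0616] [284. 439.]
side cabin_roof 0.48 [ 0.3768 -0.2019  0.1945] [387. 222.]
side bush_top 0.67 [ 0.5728 -0.2191  0.1432] [319. 217.]
side bush_top 0.58 [0.3233 0.3615 0.0799] [286. 431.]
side anvil 0.93 [ 0.5773 -0.2191  0.0237] [317. 254.]
side press_head 0.71 [ 0.5728 -0.2211  0.1407] [319. 217.]
side ram_foot 0.55 [ 0.5776 -0.2223  0.1124] [318. 226.]
side lever_hinge 0.63 [ 0.5902 -0.1261  0.1673] [294. 224.]
side lever_grip 0.88 [ 0.4836 -0.1369  0.2722] [336. 194.]
wrist boom 0.91 [ 0.3875 -0.2874  0.1773] [325. 338.]
wrist boom 0.55 [ 0.3065 -0.1942  0.0468] [404. 346.]
wrist cabin_roof 0.73 [ 0.2167 -0.2603  0.0704] [531. 297.]
wrist bush_top 0.71 [ 0.2074 -0.2606  0.0797] [546. 303.]
wrist anvil 0.77 [ 0.5844 -0.2179  0.0206] [105. 271.]
wrist press_head 0.73 [ 0.5767 -0.2182  0.1356] [ 40. 339.]
wrist ram_foot 0.6 [ 0.5782 -0.
[... 159 characters left out ...]
0.2866  0.1767] [415. 271.]
top cabin_roof 0.88 [ 0.2118 -0.2587  0.0653] [399. 337.]
top cabin_roof 0.62 [ 0.3803 -0.2026  0.1929] [383. 272.]
top cabin_roof 0.58 [0.3301 0.3672 0.066 ] [177. 288.]
top bush_top 0.53 [0.3265 0.3678 0.0796] [175. 289.]
top bush_top 0.38 [ 0.2161 -0.2567  0.0818] [399. 336.]
top anvil 0.77 [ 0.5819 -0.22    0.0205] [385. 208.]
top press_head 0.64 [ 0.5818 -0.2212  0.1406] [389. 200.]
top lever_hinge 0.55 [ 0.5923 -0.1219  0.1645] [353. 193.]
top lever_grip 0.71 [ 0.4858 -0.1308  0.2759] [357. 226.]
t 11.35 [ 0.388  -0.2881  0.1574] yaw -173.36 x [-0.0081  0.0142 -0.9999] F [-0.2179 -0.014  -0.4296] open 0.152 q [-0.8867  0.0685  1.8914  0.0029  1.1978  2.138 ]
```

View pics/v4.png

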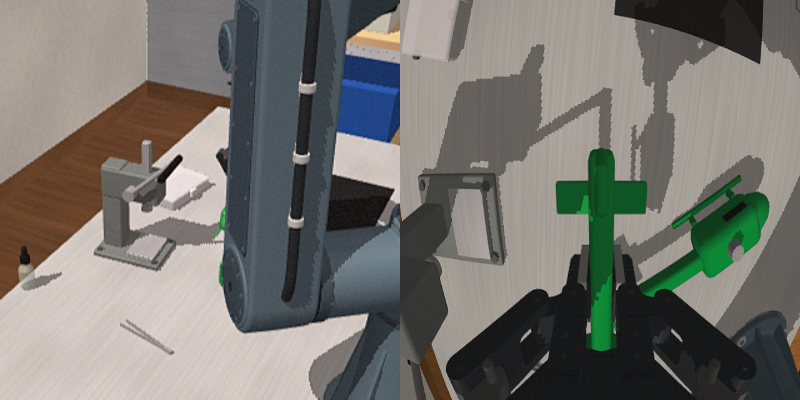

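The side view shows the helicopter carried behind the upper arm, with the press clear. The wrist view shows the boom in the pads and the anvil on the left at (475,230). I'll move to the front of the throat and lower to entry height.

```bash
cat >> h.py <<'E'
A=np.array([.5775,-.220]); PY=4.7
def P(x,y,z):
    c,s=np.cos(np.radians(PY)),np.sin(np.radians(PY)); return np.array([A[0]+c*x-s*y,A[1]+s*x+c*y,z])
E
python3 - <<'E'
from h import *
plan([(P(-.11,-.085,.155),-175.3,.04),(P(-.11,-.085,.051),-175.3,.04)],1)
E
```

```text
[0.6,0.3,-0.1,0.0004,-0.0278,-0.0119,1.0,0.6,0.3,-0.1,0.0006,-0.0279,-0.0115,1.0,0.6,0.3,-0.1,0.0007,-0.028,-0.0112,1.0,0.0,-0.0,0.0,0.0347,-0.0,-0.0,1.0,0.0,-0.0,0.0,0.0347,-0.0,-0.0,1.0,0.0,-0.0,0.0,0.0347,-0.0,-0.0,1.0]
6
```

Request:
carry_out(motion=[0.6,0.3,-0.1,0.0005,-0.028,-0.012,1,0.6,0.3,-0.1,0.0005,-0.028,-0.0115,1,0.6,0.3,-0.1,0.0005,-0.028,-0.011,1,0,0,0,0.01,-0.005,0,1,0,0,0,0.03,0,0,1,0,0,0,0.03,0,0,1,0,0,0,0.02,0,0,1,0,0,0,0.005,0,0,1,0,0,0,0,0,0,1,0,0,0,0,0,0,1])

```text
time_s: 12.35
eef_pos: [0.4819, -0.3134, 0.0562]
eef_rot: [0.478, -0.52, 0.479, 0.521]
wrist_force: [1.0, 0.5, -0.8]
opening: 0.148
```

```bash
python3 - <<'E'
from h import *
st()
plan([(P(-.0,-.085,.051),-175.3,.02)],1)
E
```

```text
t 12.35 [ 0.4819 -0.3134  0.0562] yaw -175.2 x [-0.0025 -0.0011 -1.    ] F [ 1.0493  0.5    -0.7587] open 0.148 q [-0.7816  0.3976  1.7245 -0.0029  1.0205  2.2778]
[0.0,-0.0,-0.0,0.0008,-0.0172,0.0,1.0,0.0,-0.0,-0.0,0.0008,-0.0172,0.0,1.0,0.0,-0.0,-0.0,0.0008,-0.0172,0.0,1.0,0.0,-0.0,-0.0,0.0008,-0.0172,0.0,1.0,0.0,-0.0,-0.0,0.0009,-0.0172,0.0,1.0,0.0,-0.0,-0.0,0.0009,-0.0172,0.0,1.0]
6
```

Request:
carry_out(motion=[0,0,0,0.0008,-0.018,0,1,0,0,0,0.0008,-0.018,0,1,0,0,0,0.0008,-0.018,0,1,0,0,0,0.0008,-0.018,0,1,0,0,0,0.0008,-0.015,0,1,0,0,0,0.0008,-0.008,0,1,0,0,0,0,-0.003,0,1,0,0,0,0,0,0,1,0,0,0,0,0,0,1])

```text
time_s: 13.25
eef_pos: [0.5864, -0.3094, 0.063]
eef_rot: [-0.478, 0.525, -0.48, -0.515]
wrist_force: [-0.5, 0.9, -0.8]
opening: 0.158
```

```bash
python3 - <<'E'
from h import *
st()
for c in ("side","wrist","top"):
    img,T,K=look(c); cv2.imwrite(f"pics/{c}5.png",img)
    lm(c,T,K,["boom","cabin_roof","bush_top","anvil","press_head","ram_foot"],2)
st()
plan([(P(-.0,-.085,.051),-175.3,.02)],1)
a=cv2.imread("pics/side5.png")[170:280,260:370]; b=cv2.imread("pics/wrist5.png")
cv2.imwrite("pics/v5.png",np.hstack([cv2.resize(a,(400,400),interpolation=2),cv2.resize(b,(400,400))]))
E
```

```text
t 13.25 [ 0.5864 -0.3094  0.063 ] yaw -175.26 x [ 0.0088 -0.0112 -0.9999] F [-0.5239  0.9404 -0.8445] open 0.158 q [-0.6625  0.543   1.4918 -0.0039  1.093   2.3982]
side boom 0.93 [ 0.5829 -0.3063  0.086 ] [331. 219.]
side boom 0.67 [0.4439 0.359  0.0439] [232. 418.]
side cabin_roof 0.83 [0.3259 0.3709 0.0614] [282. 441.]
side cabin_roof 0.78 [ 0.5749 -0.2222  0.1   ] [319. 230.]
side bush_top 0.54 [0.3219 0.3637 0.0813] [286. 431.]
side anvil 0.98 [ 0.5752 -0.2169  0.0221] [317. 256.]
side press_head 0.62 [ 0.572  -0.22    0.1394] [319. 218.]
side ram_foot 0.63 [ 0.5775 -0.2199  0.109 ] [317. 227.]
wrist boom 0.93 [ 0.306  -0.1951  0.0455] [630. 417.]
wrist boom 0.84 [ 0.5882 -0.3074  0.0849] [319. 343.]
top boom 0.89 [ 0.3108 -0.1934  0.0466] [375. 300.]
top boom 0.63 [0.4523 0.0205 0.0004] [303. 251.]
top cabin_roof 0.85 [0.3284 0.366  0.068 ] [177. 289.]
top cabin_roof 0.68 [ 0.2143 -0.2578  0.0694] [399. 336.]
top bush_top 0.63 [ 0.214  -0.2575  0.0802] [399. 336.]
top bush_top 0.39 [0.3285 0.366  0.0797] [176. 289.]
top anvil 0.62 [ 0.5808 -0.2181  0.0215] [384. 208.]
top press_head 0.61 [ 0.5812 -0.2183  0.1378] [388. 200.]
top ram_foot 0.69 [ 0.7365 -0.0008 -0.0015] [313. 158.]
t 14.3 [ 0.5868 -0.3093  0.0627] yaw -175.25 x [ 0.0089 -0.0111 -0.9999] F [-0.2502  0.4613 -1.5148] open 0.147 q [-0.6621  0.5439  1.4911 -0.0037  1.0928  2.3985]
[0.0,-0.7,0.5,0.0116,0.002,0.0049,1.0]
1
```

View pics/v5.png

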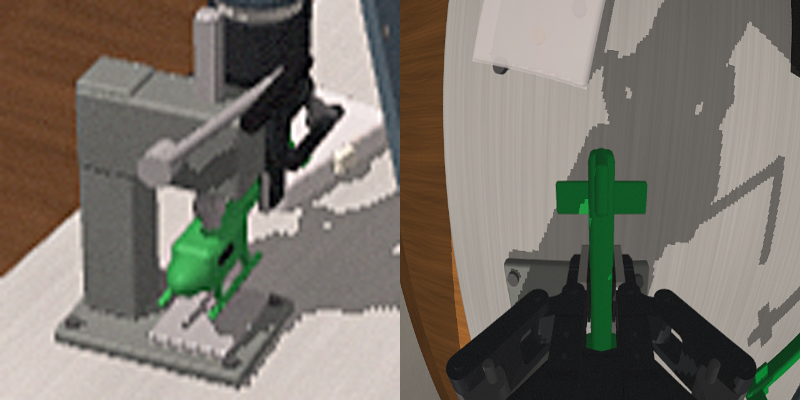

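```bash
python3 - <<'E'
from h import *
plan([((.586,-.3055,.055),-175.3,.004),((.586,-.3055,.040),-175.3,.004)],1)
E
```

```text
[0.0,-0.2,0.2,0.0025,0.0002,0.0013,1.0,0.0,-0.2,0.2,0.0026,0.0002,0.0013,1.0,0.0,-0.2,0.2,0.0026,0.0002,0.0013,1.0,-0.0,0.0,-0.0,0.0038,-0.0,-0.0,1.0,-0.0,0.0,-0.0,0.0038,-0.0,-0.0,1.0,-0.0,0.0,-0.0,0.0038,-0.0,-0.0,1.0,-0.0,0.0,-0.0,0.0038,-0.0,-0.0,1.0]
7
```

Request:
carry_out(motion=[0,-0.3,0.2,0.003,0.0002,0.0013,1,0,-0.2,0.2,0.003,0.0002,0.0013,1,0,-0.2,0.2,0.003,0.0002,0.0013,1,0,0,0,0.004,0,0,1,0,0,0,0.004,0,0,1,0,0,0,0.004,0,0,1,0,0,0,0.002,0,0,1,0,0,0,0,0,0,1])

```text
time_s: 15.1
eef_pos: [0.5854, -0.3048, 0.0368]
eef_rot: [0.478, -0.519, 0.479, 0.522]
wrist_force: [-0.7, -0.3, -0.8]
opening: 0.155
```

```bash
python3 - <<'E'
from h import *
st(); plan([((.586,-.3055,.037),-175.3,.004)],1)
E
```

```text
t 15.1 [ 0.5854 -0.3048  0.0368] yaw -175.25 x [-0.0046  0.002  -1.    ] F [-0.747  -0.3053 -0.8467] open 0.155 q [-0.659   0.5843  1.4903 -0.0014  1.0719  2.4005]
[0.0,0.1,-0.3,-0.0002,-0.0006,-0.0007,1.0]
1
```

Request:
carry_out(motion=[0,0.1,-0.2,0.001,0,0,1,0,0,0,0.001,0,0,1,0,0,0,0,0,0,1])

```text
time_s: 15.4
eef_pos: [0.5858, -0.3052, 0.036]
eef_rot: [-0.479, 0.52, -0.479, -0.52]
wrist_force: [0.5, -0.1, 0.3]
opening: 0.15
```

```bash
python3 - <<'E'
from h import *
st()
for i in range(2):
    img,T,K=look("side"); lm("side",T,K,["boom","cabin_roof","bush_top","anvil","press_head","ram_foot"],2)
cv2.imwrite("pics/side6.png",img)
st()
E
```

```text
t 15.4 [ 0.5858 -0.3052  0.036 ] yaw -175.26 x [ 0.0002 -0.0001 -1.    ] F [ 0.4926 -0.0647  0.2706] open 0.15 q [-0.6596  0.5834  1.4936  0.      1.0644  2.3992]
side boom 0.69 [ 0.5845 -0.3054  0.0592] [330. 228.]
side boom 0.62 [0.4442 0.3574 0.0466] [232. 416.]
side cabin_roof 0.78 [ 0.5772 -0.2183  0.0703] [317. 240.]
side cabin_roof 0.63 [ 0.5818 -0.3019  0.0597] [330. 228.]
side bush_top 0.47 [ 0.5783 -0.2221  0.0795] [317. 236.]
side anvil 0.73 [ 0.5798 -0.2207  0.024 ] [317. 254.]
side press_head 0.66 [ 0.5732 -0.2206  0.1404] [319. 217.]
side ram_foot 0.83 [ 0.5788 -0.219   0.1073] [317. 228.]
side ram_foot 0.45 [ 0.5773 -0.218   0.0733] [317. 239.]
side boom 0.89 [ 0.5814 -0.3054  0.0601] [331. 228.]
side boom 0.75 [0.443  0.3596 0.042 ] [232. 419.]
side cabin_roof 0.83 [0.3233 0.3683 0.0632] [284. 440.]
side cabin_roof 0.68 [ 0.5795 -0.2196  0.072 ] [317. 239.]
side bush_top 0.55 [0.3212 0.361  0.0835] [287. 430.]
side bush_top 0.38 [ 0.5768 -0.2206  0.078 ] [318. 237.]
side anvil 0.74 [ 0.5757 -0.2201  0.0258] [318. 254.]
side press_head 0.73 [ 0.5727 -0.2211  0.1412] [319. 217.]
side ram_foot 0.56 [ 0.5763 -0.2234  0.1104] [318. 226.]
side ram_foot 0.27 [ 0.5744 -0.2186  0.0734] [318. 239.]
t 16.1 [ 0.5859 -0.3055  0.0358] yaw -175.25 x [ 0.0004 -0.0006 -1.    ] F [-0.5516 -0.7338  3.1437] open 0.154 q [-0.6597  0.5838  1.4934 -0.0003  1.0638  2.3992]
```

The bush is under the foot to within about 2 mm, and the upward force shows that the skids are standing on the anvil. I'll release and retreat upward.

Request:
carry_out(motion=[0,0,0,0,0,0,0,0,0,0,0,0,0,-0.5,0,0,0,0,0,0,-1,0,0,0,0,0,0,-1,0,0,0,0,0,0,-1,0,0,0,0,0,0,-1,0,0,0,-0.01,0,0,-1,0,0,0,-0.02,0,0,-1,0,0,0,-0.03,0,0,-1,0,0,0,-0.04,0,0,-1])

```text
time_s: 17.1
eef_pos: [0.5809, -0.3016, 0.1305]
eef_rot: [0.478, -0.514, 0.48, 0.526]
wrist_force: [0.9, -0.3, 0.0]
opening: 0.999
```

```bash
python3 - <<'E'
from h import *
T=st(); p=T[:3,3]
plan([((p[0],p[1],.36),-175.3,.045),((.484,-.133,.36),-175.3,.045)],-1)
E
```

```text
t 17.1 [ 0.5809 -0.3016  0.1305] yaw -175.26 x [-0.0136  0.0102 -0.9999] F [ 0.8866 -0.3192  0.0319] open 0.999 q [-0.6597  0.4614  1.4588 -0.0003  1.2384  2.3993]
[0.0,0.1,-0.1,-0.0383,0.0005,0.0004,-1.0,0.0,0.1,-0.1,-0.0383,0.0004,0.0004,-1.0,0.0,0.1,-0.1,-0.0383,0.0003,0.0003,-1.0,0.0,0.1,-0.1,-0.0383,0.0002,0.0002,-1.0,0.0,0.1,-0.1,-0.0383,0.0002,0.0001,-1.0,0.0,0.1,-0.1,-0.0383,0.0001,0.0001,-1.0,0.0,-0.0,0.0,-0.0,0.0165,0.0352,-1.0,0.0,-0.0,0.0,-0.0,0.0165,0.0352,-1.0,0.0,-0.0,0.0,-0.0,0.0165,0.0352,-1.0,0.0,-0.0,0.0,-0.0,0.0165,0.0352,-1.0]
[0.0,-0.0,0.0,-0.0,0.0165,0.0352,-1.0]
11
```

Request:
carry_out(motion=[0,0.3,-0.3,-0.038,0,0,-1,0,0.3,-0.3,-0.038,0,0,-1,0,0,0,-0.038,0,0,-1,0,0,0,-0.038,0,0,-1,0,0,0,-0.038,0,0,-1,0,0,0,-0.03,0,0,-1,0,0,0,0,0.016,0.035,-1,0,0,0,0,0.016,0.035,-1,0,0,0,0,0.016,0.035,-1,0,0,0,0,0.016,0.035,-1])

```text
time_s: 18.1
eef_pos: [0.5059, -0.1684, 0.3753]
eef_rot: [-0.481, 0.527, -0.48, -0.511]
wrist_force: [0.3, 0.1, -0.0]
opening: 0.995
```

Request:
carry_out(motion=[0,0,0,0,0.005,0.01,-1,0,0,0,0,0,0,-1,0,0,0,0,0,0,-1,0,0,0,0,0,0,-1])

```text
time_s: 18.5
eef_pos: [0.499, -0.1561, 0.3789]
eef_rot: [-0.48, 0.53, -0.478, -0.51]
wrist_force: [-0.8, 0.5, -0.6]
opening: 0.998
```

```bash
python3 - <<'E'
from h import *
st()
for c in ("side","wrist","top"):
    img,T,K=look(c); cv2.imwrite(f"pics/{c}7.png",img)
    lm(c,T,K,["cabin_roof","bush_top","ram_foot","lever_hinge","lever_grip"],3)
st()
plan([((.484,-.133,.253),-175.3,.03)],-1)
a=cv2.imread("pics/side7.png")[140:280,240:380]; b=cv2.imread("pics/wrist7.png")
cv2.imwrite("pics/v7.png",np.hstack([cv2.resize(a,(400,400),interpolation=2),cv2.resize(b,(400,400))]))
E
```

```text
t 18.5 [ 0.499  -0.1561  0.3789] yaw -175.37 x [ 0.0224 -0.017  -0.9996] F [-0.817   0.5349 -0.5791] open 0.998 q [-0.5283 -0.0412  1.5501 -0.0034  1.6048  2.5325]
side cabin_roof 0.88 [0.3245 0.3666 0.0629] [284. 439.]
side cabin_roof 0.78 [ 0.5764 -0.2173  0.0682] [317. 241.]
side bush_top 0.64 [0.3251 0.3661 0.0802] [283. 432.]
side bush_top 0.47 [ 0.5789 -0.219   0.0779] [317. 237.]
side ram_foot 0.64 [ 0.5767 -0.2197  0.1058] [317. 229.]
side lever_hinge 0.61 [ 0.589  -0.1268  0.1692] [295. 223.]
side lever_grip 0.87 [ 0.4822 -0.1335  0.2715] [335. 195.]
side lever_grip 0.72 [ 0.5729 -0.2185  0.0228] [319. 255.]
wrist cabin_roof 0.86 [ 0.2143 -0.2594  0.0684] [543. 136.]
wrist bush_top 0.69 [ 0.21   -0.2604  0.0799] [550. 137.]
wrist lever_grip 0.82 [ 0.484  -0.1319  0.2707] [343. 270.]
top cabin_roof 0.89 [ 0.2144 -0.2583  0.0664] [399. 336.]
top cabin_roof 0.87 [0.3269 0.3675 0.068 ] [177. 289.]
top bush_top 0.43 [0.3278 0.3678 0.0782] [176. 289.]
top lever_grip 0.63 [ 0.4848 -0.1309  0.2732] [357. 227.]
t 19.4 [ 0.4986 -0.1552  0.3787] yaw -175.33 x [ 0.022  -0.0165 -0.9996] F [-0.2614 -1.1815  0.7639] open 0.996 q [-0.5273 -0.0424  1.5516 -0.0032  1.605   2.5328]
[-0.0,-0.2,0.2,0.025,0.0031,0.0051,-1.0,-0.0,-0.2,0.2,0.025,0.003,0.005,-1.0,-0.0,-0.2,0.2,0.0251,0.0029,0.0049,-1.0,-0.0,-0.2,0.2,0.0251,0.0028,0.0048,-1.0,-0.0,-0.2,0.2,0.0251,0.0026,0.0047,-1.0]
5
```

View pics/v7.png

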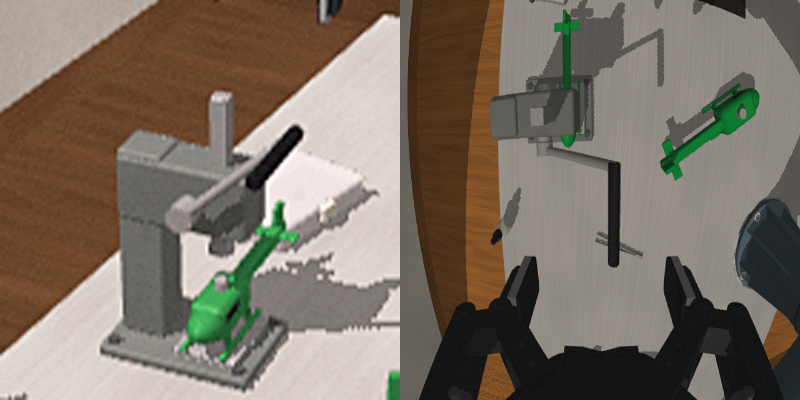

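The helicopter stands on the anvil with its bush under the foot (side crop 222,285 against the foot at 220,245). The lever bar lies between the fingers' paths (wrist crop 613,215). I'll descend on the bar.

Request:
carry_out(motion=[0,-0.7,0.6,0.01,0.005,0.009,-1,0,-0.5,0.4,0.02,0.004,0.007,-1,0,-0.2,0.2,0.025,0.003,0.005,-1,0,0,0,0.025,0.001,0.001,-1,0,0,0,0.02,0,0,-1,0,0,0,0.01,0,0,-1,0,0,0,0.003,0,0,-1,0,0,0,0,0,0,-1])

```text
time_s: 20.2
eef_pos: [0.481, -0.1295, 0.2586]
eef_rot: [0.481, -0.516, 0.478, 0.524]
wrist_force: [-0.2, 0.3, 0.2]
opening: 1.002
```

```bash
python3 - <<'E'
from h import *
st()
plan([((.484,-.132,.253),-175.3,.03)],-1)
E
```

```text
t 20.2 [ 0.481  -0.1295  0.2586] yaw -175.3 x [-0.0056  0.0112 -0.9999] F [-0.2461  0.342   0.152 ] open 1.002 q [-0.5064 -0.0112  1.7577  0.0072  1.4054  2.552 ]
[-0.0,0.7,-0.3,0.0055,-0.0028,-0.0028,-1.0]
1
```

Request:
carry_out(motion=[0,0.5,-0.3,0.004,-0.0028,-0.002,-1,0,0,0,0.002,0,0,-1,0,0,0,0,0,0,1,0,0,0,0,0,0,1,0,0,0,0,0,0,1,0,0,0,0,0,0,1,0,0,0,0,0,0,1,0,0,0,0,0,0,1,0,0,0,0,0,0,1,0,0,0,0,0,0,1])

```text
time_s: 21.2
eef_pos: [0.4841, -0.1326, 0.256]
eef_rot: [-0.479, 0.521, -0.479, -0.52]
wrist_force: [-1.0, -0.5, 1.0]
opening: 0.138
```

```bash
python3 - <<'E'
from h import *
st()
img,T,K=look("wrist"); cv2.imwrite("pics/wrist8.png",img); lm("wrist",T,K,["lever_grip"],2)
img,T,K=look("side"); lm("side",T,K,["lever_grip","lever_hinge"],2)
st()
E
```

```text
t 21.2 [ 0.4841 -0.1326  0.256 ] yaw -175.3 x [ 0.0013 -0.001  -1.    ] F [-1.0373 -0.5308  1.0288] open 0.138 q [-0.5041 -0.0076  1.7594 -0.0003  1.3882  2.5555]
wrist lever_grip 0.8 [ 0.4809 -0.1297  0.2734] [331. 339.]
side lever_grip 0.71 [ 0.486  -0.1366  0.269 ] [334. 195.]
side lever_grip 0.39 [ 0.7331  0.0049 -0.0013] [221. 290.]
side lever_hinge 0.85 [ 0.5879 -0.1275  0.1683] [295. 223.]
t 21.45 [ 0.4841 -0.1326  0.256 ] yaw -175.3 x [ 0.0012 -0.001  -1.    ] F [-1.0288  0.2881  0.4831] open 0.14 q [-0.5041 -0.0076  1.7594 -0.0003  1.3882  2.5556]
```

View pics/wrist8.png

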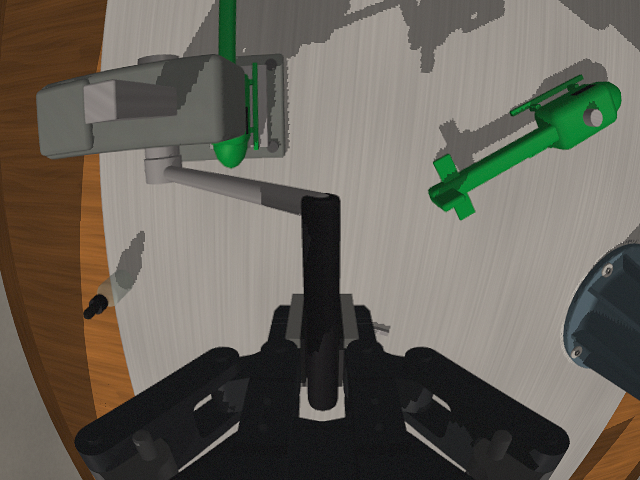

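The bar is pinched between the pads (pixel 322,330, opening 14%), with the inner part and the lever arm clear of the gripper. Next I'll work out the pull arc.

```bash
cat >> h.py <<'E'
T0=np.array([.4841,-.1326,.256]); EX=np.array([np.cos(np.radians(PY)),np.sin(np.radians(PY)),0])
def bar(th): f=np.pi/4-th; return .15*np.array([-np.cos(f),np.sin(f)])
def goal(th): d=bar(th)-bar(0); return T0+EX*d[0]+np.array([0,0,d[1]])
def theta():
    T=st(); d=T[:3,3]-T0; b=bar(0)+np.array([d@EX,d[2]]); th=np.pi/4-np.arctan2(b[1],-b[0])
    lat=d@np.array([-EX[1],EX[0],0]); print("theta",th.round(3),"radius",np.hypot(*b).round(4),"lat",lat.round(4)); return T,th
def lever(ths,grip=1):
    T,th=theta(); p,Q=T[:3,3].copy(),T[:3,:3]; out=[]; Z=R.from_matrix(Q.T@Rg(-175.3)).as_rotvec(degrees=True)
    for i,t in enumerate(ths):
        g=goal(t); out+= [*np.round(Z/len(ths),1).tolist(),*np.round(Q.T@(g-p),4).tolist(),grip]; p=g
    print(str(out).replace(" ",""))
E
python3 - <<'E'
from h import *
lever([.02,.06,.11,.17,.23,.29,.35,.41,.47,.53]); lever([.53,.59,.65,.71,.77,.83,.89,.94,.98,1.02,1.04])
E
```

```text
t 21.45 [ 0.4841 -0.1326  0.256 ] yaw -175.3 x [ 0.0012 -0.001  -1.    ] F [-1.0288  0.2881  0.4831] open 0.14 q [-0.5041 -0.0076  1.7594 -0.0003  1.3882  2.5556]
theta 0.0 radius 0.15 lat 0.0
[-0.0,-0.0,0.0,0.0021,0.0021,-0.0,1,-0.0,-0.0,0.0,0.0044,0.0041,0.0,1,-0.0,-0.0,0.0,0.0057,0.0048,0.0,1,-0.0,-0.0,0.0,0.0072,0.0054,0.0,1,-0.0,-0.0,0.0,0.0075,0.005,0.0,1,-0.0,-0.0,0.0,0.0078,0.0045,0.0,1,-0.0,-0.0,0.0,0.008,0.004,0.0,1,-0.0,-0.0,0.0,0.0083,0.0036,0.0,1,-0.0,-0.0,0.0,0.0085,0.0031,0.0,1,-0.0,-0.0,0.0,0.0086,0.0025,0.0,1]
t 21.45 [ 0.4841 -0.1326  0.256 ] yaw -175.3 x [ 0.0012 -0.001  -1.    ] F [-1.0288  0.2881  0.4831] open 0.14 q [-0.5041 -0.0076  1.7594 -0.0003  1.3882  2.5556]
theta 0.0 radius 0.15 lat 0.0
[-0.0,-0.0,0.0,0.0681,0.0391,0.0001,1,-0.0,-0.0,0.0,0.0088,0.002,0.0,1,-0.0,-0.0,0.0,0.0089,0.0015,0.0,1,-0.0,-0.0,0.0,0.0089,0.001,0.0,1,-0.0,-0.0,0.0,0.009,0.0004,0.0,1,-0.0,-0.0,0.0,0.009,-0.0001,0.0,1,-0.0,-0.0,0.0,0.009,-0.0007,0.0,1,-0.0,-0.0,0.0,0.0074,-0.001,0.0,1,-0.0,-0.0,0.0,0.0059,-0.001,0.0,1,-0.0,-0.0,0.0,0.0059,-0.0013,0.0,1,-0.0,-0.0,0.0,0.0029,-0.0007,0.0,1]
```

Request:
carry_out(motion=[0,0,0,0.002,0.002,0,1,0,0,0,0.0045,0.004,0,1,0,0,0,0.0057,0.0048,0,1,0,0,0,0.0072,0.0054,0,1,0,0,0,0.0075,0.005,0,1,0,0,0,0.0078,0.0045,0,1,0,0,0,0.008,0.004,0,1])

```text
time_s: 22.15
eef_pos: [0.46, -0.1349, 0.222]
eef_rot: [-0.482, 0.527, -0.475, -0.514]
wrist_force: [-5.0, 2.9, 12.3]
opening: 0.134
```

```bash
python3 - <<'E'
from h import *
lever([.41,.47,.53,.59,.65,.71,.77])
E
```

```text
t 22.15 [ 0.46   -0.1349  0.222 ] yaw -175.18 x [ 0.0206 -0.0043 -0.9998] F [-5.0218  2.8981 12.2844] open 0.134 q [-0.5383 -0.0446  1.8659  0.0071  1.3004  2.5175]
theta 0.28 radius 0.1489 lat -0.0003
[0.0,-0.0,0.2,0.0169,0.0096,0.0004,1,0.0,-0.0,0.2,0.0084,0.0032,0.0001,1,0.0,-0.0,0.2,0.0086,0.0027,0.0001,1,0.0,-0.0,0.2,0.0087,0.0022,0.0001,1,0.0,-0.0,0.2,0.0088,0.0017,0.0001,1,0.0,-0.0,0.2,0.0089,0.0011,0.0001,1,0.0,-0.0,0.2,0.009,0.0006,0.0001,1]
```

Request:
carry_out(motion=[0,0,0.3,0.0085,0.0048,0,1,0,0,0.3,0.0085,0.0045,0,1,0,0,0.3,0.0086,0.003,0,1,0,0,0.2,0.0088,0.0027,0,1,0,0,0.2,0.009,0.002,0,1,0,0,0.2,0.009,0.0015,0,1,0,0,0.2,0.009,0.001,0,1])

```text
time_s: 22.85
eef_pos: [0.4421, -0.1366, 0.1681]
eef_rot: [-0.476, 0.523, -0.481, -0.519]
wrist_force: [-7.4, 2.0, 12.7]
opening: 0.14
```

```bash
python3 - <<'E'
from h import *
lever([.71,.77,.83,.89,.94,.98,1.02,1.04])
E
```

```text
t 22.85 [ 0.4421 -0.1366  0.1681] yaw -175.13 x [-0.0009 -0.0095 -1.    ] F [-7.4164  1.9625 12.6739] open 0.14 q [-0.551  -0.0061  1.9443 -0.0092  1.1993  2.5089]
theta 0.663 radius 0.1494 lat -0.0005
[0.0,-0.1,-0.0,0.0069,0.0013,0.0006,1,0.0,-0.1,-0.0,0.009,0.0004,0.0001,1,0.0,-0.1,-0.0,0.009,-0.0001,0.0001,1,0.0,-0.1,-0.0,0.009,-0.0007,0.0001,1,0.0,-0.1,-0.0,0.0074,-0.001,0.0001,1,0.0,-0.1,-0.0,0.0059,-0.0011,0.0001,1,0.0,-0.1,-0.0,0.0059,-0.0013,0.0001,1,0.0,-0.1,-0.0,0.0029,-0.0007,0.0,1]
```

Request:
carry_out(motion=[0,-0.1,0,0.009,0.001,0,1,0,-0.1,0,0.009,0.0005,0,1,0,0,0,0.009,0,0,1,0,0,0,0.009,-0.0006,0,1,0,0,0,0.0075,-0.001,0,1,0,0,0,0.006,-0.001,0,1,0,0,0,0.005,-0.001,0,1])

```text
time_s: 23.55
eef_pos: [0.4422, -0.1365, 0.1196]
eef_rot: [-0.475, 0.522, -0.481, -0.52]
wrist_force: [-7.0, 2.5, 15.0]
opening: 0.138
```

```bash
python3 - <<'E'
from h import *
lever([.98,1.02,1.04])
E
```

```text
t 23.55 [ 0.4422 -0.1365  0.1196] yaw -175.06 x [-0.0037 -0.0068 -1.    ] F [-7.049   2.471  14.9583] open 0.138 q [-0.5513  0.0689  1.9787 -0.0087  1.0937  2.508 ]
theta 0.987 radius 0.1512 lat -0.0005
[0.1,-0.1,-0.1,-0.0013,-0.001,0.0005,1,0.1,-0.1,-0.1,0.0059,-0.0013,0.0,1,0.1,-0.1,-0.1,0.0029,-0.0007,0.0,1]
```

Pushing down against the stop until the force rises clearly.

Request:
carry_out(motion=[0,0,0,0.004,-0.0015,0,1,0,0,0,0.004,-0.0015,0,1,0,0,0,0.004,-0.001,0,1])

```text
time_s: 23.85
eef_pos: [0.4438, -0.1364, 0.1102]
eef_rot: [0.474, -0.521, 0.482, 0.522]
wrist_force: [-10.9, 4.9, 28.8]
opening: 0.143
```

```bash
python3 - <<'E'
from h import *
lever([1.04])
img,T,K=look("side"); cv2.imwrite("pics/side9.png",img); lm("side",T,K,["ram_foot","cabin_roof","lever_grip"],3)
theta()
E
```

```text
t 23.85 [ 0.4438 -0.1364  0.1102] yaw -175.01 x [-0.0093 -0.0073 -0.9999] F [-10.8908   4.8982  28.8072] open 0.143 q [-0.547   0.0914  1.977  -0.0125  1.0774  2.5134]
theta 1.05 radius 0.1519 lat -0.0005
[0.3,-0.4,-0.6,-0.002,-0.0014,0.0005,1]
side ram_foot 0.56 [ 0.5749 -0.2206  0.071 ] [318. 240.]
side cabin_roof 0.88 [ 0.5808 -0.2205  0.0687] [316. 240.]
side lever_grip 0.59 [ 0.442  -0.1378  0.1312] [350. 250.]
side lever_grip 0.5 [0.4451 0.0249 0.0009] [317. 330.]
t 24.05 [ 0.4437 -0.1364  0.1105] yaw -175.0 x [-0.0096 -0.0072 -0.9999] F [-9.8993  3.1183 20.0308] open 0.137 q [-0.5469  0.0908  1.9768 -0.0127  1.0784  2.5133]
theta 1.048 radius 0.1519 lat -0.0005
```

Request:
carry_out(motion=[0,0,0,0.005,-0.0015,0,1,0,0,0,0.005,-0.0015,0,1])

```text
time_s: 24.25
eef_pos: [0.4441, -0.1364, 0.1084]
eef_rot: [0.471, -0.519, 0.483, 0.525]
wrist_force: [-34.5, 12.4, 69.9]
opening: 0.138
```

```bash
python3 - <<'E'
from h import *
theta()
img,T,K=look("wrist"); lm("wrist",T,K,["lever_grip"],1)
a=cv2.imread("pics/side9.png")[170:280,260:370]
cv2.imwrite("pics/v9.png",np.hstack([cv2.resize(a,(400,400),interpolation=2),cv2.resize(img,(400,400))]))
E
```

```text
t 24.25 [ 0.4441 -0.1364  0.1084] yaw -174.88 x [-0.0179 -0.0075 -0.9998] F [-34.5179  12.3547  69.8508] open 0.138 q [-0.5433  0.101   1.9709 -0.0178  1.0812  2.5174]
theta 1.062 radius 0.152 lat -0.0006
wrist lever_grip 0.57 [ 0.4429 -0.1355  0.1315] [328. 343.]
```

View pics/v9.png

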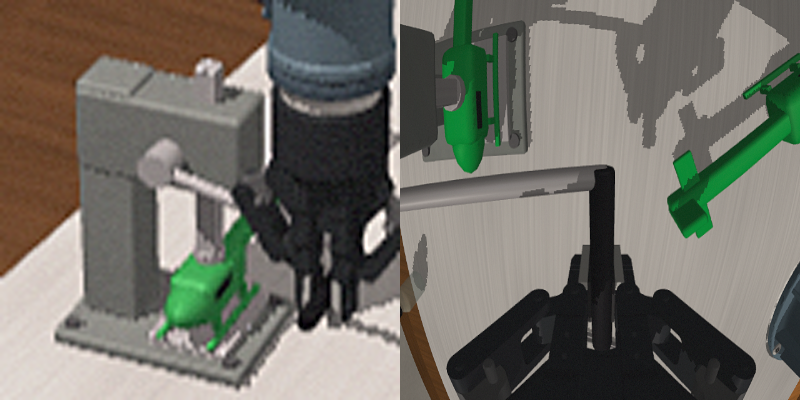

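At the stop, the force rises to 70 N with no more travel. The foot sits on the roof in both views (side crop 208,250; wrist crop 455,88). Now the slow return, at about 0.03 rad per row.

```bash
cat >> h.py <<'E'
d=bar(1.0)-bar(0); T0=np.array([.4439,-.1364,.1105])-EX*d[0]-np.array([0,0,d[1]])
E
python3 - <<'E'
from h import *
print(T0); lever([.985,.96,.93,.90,.87,.84,.81,.78])
E
```

```text
[ 0.4843 -0.1331  0.2485]
t 24.35 [ 0.444  -0.1364  0.1087] yaw -174.87 x [-0.018  -0.0077 -0.9998] F [-31.1609  10.2221  61.3758] open 0.139 q [-0.5432  0.1004  1.9709 -0.018   1.0819  2.5174]
theta 1.012 radius 0.1503 lat -0.0
[0.1,-0.0,-0.1,-0.004,0.0007,0.0,1,0.1,-0.0,-0.1,-0.0037,0.0008,-0.0,1,0.1,-0.0,-0.1,-0.0044,0.0008,-0.0,1,0.1,-0.0,-0.1,-0.0045,0.0007,-0.0,1,0.1,-0.0,-0.1,-0.0045,0.0005,-0.0,1,0.1,-0.0,-0.1,-0.0045,0.0004,-0.0,1,0.1,-0.0,-0.1,-0.0045,0.0003,-0.0,1,0.1,-0.0,-0.1,-0.0045,0.0001,-0.0,1]
```

Request:
carry_out(motion=[0.1,0,-0.1,-0.001,0.0005,0,1,0.1,0,-0.1,-0.002,0.0005,0,1,0.1,0,-0.1,-0.003,0.0008,0,1,0.1,0,-0.1,-0.004,0.0007,0,1,0.1,0,-0.1,-0.0042,0.0005,0,1])

```text
time_s: 24.85
eef_pos: [0.4405, -0.1367, 0.1298]
eef_rot: [0.474, -0.52, 0.484, 0.52]
wrist_force: [-1.0, 1.2, 6.5]
opening: 0.136
```

```bash
python3 - <<'E'
from h import *
lever([.90,.87,.84,.81,.78,.75,.72])
E
```

```text
t 24.85 [ 0.4405 -0.1367  0.1298] yaw -175.29 x [-0.009  -0.0092 -0.9999] F [-1.0219  1.2331  6.5499] open 0.136 q [-0.5502  0.0523  1.9721 -0.014   1.1201  2.5152]
theta 0.869 radius 0.1505 lat -0.0
[0.0,-0.1,-0.1,0.0045,-0.001,0.0001,1,0.0,-0.1,-0.1,-0.0045,0.0005,-0.0,1,0.0,-0.1,-0.1,-0.0045,0.0004,-0.0,1,0.0,-0.1,-0.1,-0.0045,0.0002,-0.0,1,0.0,-0.1,-0.1,-0.0045,0.0001,-0.0,1,0.0,-0.1,-0.1,-0.0045,-0.0,-0.0,1,0.0,-0.1,-0.1,-0.0045,-0.0002,-0.0,1]
```

Request:
carry_out(motion=[0,-0.1,-0.1,-0.0025,0.0002,0,1,0,-0.1,-0.1,-0.003,0.0002,0,1,0,-0.1,-0.1,-0.0035,0.0002,0,1,0,-0.1,-0.1,-0.0035,0.0001,0,1,0,-0.1,-0.1,-0.0035,0,0,1,0,0,-0.1,-0.0035,-0.0002,0,1])

```text
time_s: 25.45
eef_pos: [0.4408, -0.1365, 0.1537]
eef_rot: [-0.479, 0.522, -0.478, -0.519]
wrist_force: [-2.2, 2.3, 6.4]
opening: 0.144
```

```bash
python3 - <<'E'
from h import *
T,t=theta(); lever(t-.03*np.arange(1,9))
E
```

```text
t 25.45 [ 0.4408 -0.1365  0.1537] yaw -175.18 x [ 0.0043 -0.0007 -1.    ] F [-2.1864  2.2706  6.4252] open 0.144 q [-0.5596  0.0095  1.9611  0.0018  1.167   2.4971]
theta 0.711 radius 0.15 lat 0.0001
t 25.45 [ 0.4408 -0.1365  0.1537] yaw -175.18 x [ 0.0043 -0.0007 -1.    ] F [-2.1864  2.2706  6.4252] open 0.144 q [-0.5596  0.0095  1.9611  0.0018  1.167   2.4971]
theta 0.711 radius 0.15 lat 0.0001
[0.0,-0.0,0.0,-0.0045,-0.0005,-0.0001,1,0.0,-0.0,0.0,-0.0045,-0.0006,-0.0,1,0.0,-0.0,0.0,-0.0044,-0.0007,-0.0,1,0.0,-0.0,0.0,-0.0044,-0.0008,-0.0,1,0.0,-0.0,0.0,-0.0044,-0.001,-0.0,1,0.0,-0.0,0.0,-0.0044,-0.0011,-0.0,1,0.0,-0.0,0.0,-0.0043,-0.0012,-0.0,1,0.0,-0.0,0.0,-0.0043,-0.0013,-0.0,1]
```

Request:
carry_out(motion=[0,0,0,-0.0038,-0.0004,0,1,0,0,0,-0.0038,-0.0005,0,1,0,0,0,-0.0038,-0.0006,0,1,0,0,0,-0.0038,-0.0007,0,1,0,0,0,-0.0038,-0.0008,0,1,0,0,0,-0.0038,-0.001,0,1,0,0,0,-0.0038,-0.0011,0,1])

```text
time_s: 26.15
eef_pos: [0.4465, -0.136, 0.1835]
eef_rot: [-0.48, 0.523, -0.477, -0.519]
wrist_force: [-1.9, 0.8, 3.8]
opening: 0.138
```

```bash
python3 - <<'E'
from h import *
T,t=theta(); lever(t-.03*np.arange(1,9))
E
```

```text
t 26.15 [ 0.4465 -0.136   0.1835] yaw -175.15 x [ 0.0062 -0.0013 -1.    ] F [-1.9138  0.7902  3.8279] open 0.138 q [-0.5524 -0.0198  1.9239  0.0023  1.2317  2.5039]
theta 0.507 radius 0.1497 lat 0.0002
t 26.15 [ 0.4465 -0.136   0.1835] yaw -175.15 x [ 0.0062 -0.0013 -1.    ] F [-1.9138  0.7902  3.8279] open 0.138 q [-0.5524 -0.0198  1.9239  0.0023  1.2317  2.5039]
theta 0.507 radius 0.1497 lat 0.0002
[0.0,-0.0,0.0,-0.0044,-0.0011,-0.0002,1,0.0,-0.0,0.0,-0.0043,-0.0015,-0.0,1,0.0,-0.0,0.0,-0.0042,-0.0016,-0.0,1,0.0,-0.0,0.0,-0.0042,-0.0017,-0.0,1,0.0,-0.0,0.0,-0.0041,-0.0018,-0.0,1,0.0,-0.0,0.0,-0.0041,-0.002,-0.0,1,0.0,-0.0,0.0,-0.004,-0.0021,-0.0,1,0.0,-0.0,0.0,-0.0039,-0.0022,-0.0,1]
```

.29 rad/s; continuing.

Request:
carry_out(motion=[0,0,0,-0.0038,-0.0011,0,1,0,0,0,-0.0038,-0.0013,0,1,0,0,0,-0.0037,-0.0015,0,1,0,0,0,-0.0037,-0.0016,0,1,0,0,0,-0.0036,-0.0017,0,1,0,0,0,-0.0036,-0.0018,0,1,0,0,0,-0.0035,-0.002,0,1])

```text
time_s: 26.85
eef_pos: [0.4568, -0.135, 0.2109]
eef_rot: [-0.479, 0.522, -0.478, -0.52]
wrist_force: [-4.3, 0.3, 5.7]
opening: 0.14
```

```bash
python3 - <<'E'
from h import *
T,t=theta(); lever(t-.03*np.arange(1,9))
E
```

```text
t 26.85 [ 0.4568 -0.135   0.2109] yaw -175.16 x [ 0.0028 -0.0009 -1.    ] F [-4.3012  0.3381  5.669 ] open 0.14 q [-0.5377 -0.0263  1.8714  0.0007  1.2936  2.5193]
theta 0.312 radius 0.1501 lat 0.0004
t 26.85 [ 0.4568 -0.135   0.2109] yaw -175.16 x [ 0.0028 -0.0009 -1.    ] F [-4.3012  0.3381  5.669 ] open 0.14 q [-0.5377 -0.0263  1.8714  0.0007  1.2936  2.5193]
theta 0.312 radius 0.1501 lat 0.0004
[0.0,-0.0,0.0,-0.0039,-0.0022,-0.0004,1,0.0,-0.0,0.0,-0.0039,-0.0022,-0.0,1,0.0,-0.0,0.0,-0.0038,-0.0024,-0.0,1,0.0,-0.0,0.0,-0.0038,-0.0025,-0.0,1,0.0,-0.0,0.0,-0.0037,-0.0026,-0.0,1,0.0,-0.0,0.0,-0.0036,-0.0027,-0.0,1,0.0,-0.0,0.0,-0.0035,-0.0028,-0.0,1,0.0,-0.0,0.0,-0.0034,-0.0029,-0.0,1]
```

Request:
carry_out(motion=[0,0,0,-0.0038,-0.0021,0,1,0,0,0,-0.0037,-0.0022,0,1,0,0,0,-0.0036,-0.0023,0,1,0,0,0,-0.0035,-0.0024,0,1,0,0,0,-0.0034,-0.0025,0,1,0,0,0,-0.0033,-0.0026,0,1,0,0,0,-0.003,-0.0026,0,1])

```text
time_s: 27.55
eef_pos: [0.4726, -0.1335, 0.2368]
eef_rot: [0.478, -0.52, 0.479, 0.521]
wrist_force: [-5.5, 0.0, 5.2]
opening: 0.143
```

```bash
python3 - <<'E'
from h import *
T,t=theta(); lever(t-.03*np.arange(1,7))
img,T,K=look("side"); lm("side",T,K,["lever_grip","ram_foot"],2)
theta()
E
```

```text
t 27.55 [ 0.4726 -0.1335  0.2368] yaw -175.17 x [-0.0031 -0.0006 -1.    ] F [-5.5465  0.0494  5.2053] open 0.143 q [-0.5163 -0.0131  1.8041 -0.0021  1.3529  2.5415]
theta 0.11 radius 0.1509 lat 0.0005
t 27.55 [ 0.4726 -0.1335  0.2368] yaw -175.17 x [-0.0031 -0.0006 -1.    ] F [-5.5465  0.0494  5.2053] open 0.143 q [-0.5163 -0.0131  1.8041 -0.0021  1.3529  2.5415]
theta 0.11 radius 0.1509 lat 0.0005
[0.0,-0.0,-0.0,-0.0029,-0.0036,-0.0005,1,0.0,-0.0,-0.0,-0.0034,-0.003,-0.0,1,0.0,-0.0,-0.0,-0.0033,-0.0031,-0.0,1,0.0,-0.0,-0.0,-0.0032,-0.0032,-0.0,1,0.0,-0.0,-0.0,-0.0031,-0.0033,-0.0,1,0.0,-0.0,-0.0,-0.003,-0.0033,-0.0,1]
side lever_grip 0.6 [ 0.5776 -0.2185  0.0222] [317. 255.]
side lever_grip 0.57 [ 0.4735 -0.133   0.254 ] [339. 203.]
side ram_foot 0.58 [ 0.576  -0.2214  0.104 ] [318. 229.]
t 27.7 [ 0.4728 -0.1335  0.2371] yaw -175.17 x [-0.0024 -0.0007 -1.    ] F [-5.5057  0.4595  6.7619] open 0.138 q [-0.5162 -0.0134  1.8039 -0.0019  1.3529  2.5414]
theta 0.108 radius 0.1509 lat 0.0005
```

Request:
carry_out(motion=[0,0,0,-0.0028,-0.0026,0,1,0,0,0,-0.003,-0.0028,0,1,0,0,0,-0.003,-0.003,0,1,0,0,0,-0.0025,-0.0028,0,1,0,0,0,-0.002,-0.002,0,1])

```text
time_s: 28.2
eef_pos: [0.4841, -0.1324, 0.2507]
eef_rot: [0.476, -0.518, 0.481, 0.523]
wrist_force: [-8.3, -3.4, -9.6]
opening: 0.139
```

```bash
python3 - <<'E'
from h import *
theta()
img,T,K=look("side"); lm("side",T,K,["lever_grip","ram_foot"],2)
img,T,K=look("top"); lm("top",T,K,["lever_grip"],2)
theta()
E
```

```text
t 28.2 [ 0.4841 -0.1324  0.2507] yaw -175.18 x [-0.0104 -0.0005 -0.9999] F [-8.3456 -3.4296 -9.6164] open 0.139 q [-0.5004  0.0053  1.7574 -0.0055  1.3878  2.558 ]
theta -0.009 radius 0.1516 lat 0.0007
side lever_grip 0.72 [ 0.4813 -0.1333  0.2695] [336. 196.]
side ram_foot 0.56 [ 0.5756 -0.221   0.1087] [318. 228.]
top lever_grip 0.56 [ 0.579  -0.222   0.1381] [390. 201.]
t 28.45 [ 0.4839 -0.1325  0.2504] yaw -175.19 x [-0.0107 -0.0003 -0.9999] F [-7.3485 -1.6485 -0.0829] open 0.136 q [-0.5007  0.0054  1.7578 -0.0054  1.3876  2.5579]
theta -0.007 radius 0.1516 lat 0.0007
```

The force has reversed to −9.6 N, so the lever is against its upper rest. I'll release and rise.

Request:
carry_out(motion=[0,0,0,0,0,0,1,0,0,0,0,0,0,0.5,0,0,0,0,0,0,0,0,0,0,0,0,0,-0.5,0,0,0,0,0,0,-1,0,0,0,0,0,0,-1,0,0,0,0,0,0,-1,0,0,0,-0.01,0,0,-1,0,0,0,-0.03,0,0,-1,0,0,0,-0.04,0,0,-1])

```text
time_s: 29.45
eef_pos: [0.4843, -0.1308, 0.3277]
eef_rot: [0.477, -0.515, 0.481, 0.526]
wrist_force: [0.5, -0.7, 0.2]
opening: 0.997
```

Request:
carry_out(motion=[0,0,0,-0.03,0,0,-1,0,0,0,-0.01,0,0,-1,0,0,0,0,0,0,-1,0,0,0,0,0,0,-1,0,0,0,0,0,0,-1])

```text
time_s: 29.95
eef_pos: [0.4862, -0.1316, 0.3746]
eef_rot: [0.477, -0.518, 0.48, 0.523]
wrist_force: [-0.6, -0.7, 0.1]
opening: 0.998
```

```bash
python3 - <<'E'
from h import *
st()
for c in ("side","wrist","top"):
    img,T,K=look(c); cv2.imwrite(f"pics/{c}10.png",img)
    lm(c,T,K,["boom","cabin_roof","bush_top","ram_foot","lever_grip"]+(["parts_case","dropper_bottle","tweezers"] if c!="wrist" else []),4)
a=cv2.imread("pics/side10.png")[140:280,240:380]; b=cv2.imread("pics/wrist10.png")
cv2.imwrite("pics/v10.png",np.hstack([cv2.resize(a,(400,400),interpolation=2),cv2.resize(b,(400,400))]))
E
```

```text
t 29.95 [ 0.4862 -0.1316  0.3746] yaw -175.22 x [-0.0074  0.0021 -1.    ] F [-0.6133 -0.7398  0.1236] open 0.998 q [-0.4992 -0.0596  1.5759 -0.0017  1.6329  2.5588]
side boom 0.7 [0.4462 0.3573 0.0453] [232. 416.]
side boom 0.56 [ 0.3103 -0.1924  0.0486] [407. 281.]
side boom 0.55 [ 0.5834 -0.3029  0.062 ] [330. 227.]
side cabin_roof 0.74 [ 0.5764 -0.2182  0.0712] [317. 240.]
side cabin_roof 0.65 [0.3263 0.3693 0.0624] [282. 440.]
side bush_top 0.65 [ 0.4463  0.0296 -0.001 ] [315. 332.]
side bush_top 0.58 [ 0.638  -0.4739  0.0004] [340. 214.]
side bush_top 0.54 [0.3243 0.3613 0.0846] [285. 429.]
side ram_foot 0.71 [ 0.5767 -0.2193  0.1085] [317. 228.]
side lever_grip 0.83 [ 0.4857 -0.1343  0.2693] [334. 196.]
side parts_case 0.72 [ 0.6374 -0.4765 -0.0008] [340. 214.]
side dropper_bottle 0.58 [ 0.7329  0.0059 -0.0022] [221. 290.]
side dropper_bottle 0.42 [ 0.5767 -0.2193  0.0226] [317. 255.]
side tweezers 0.46 [ 0.4468  0.0292 -0.0014] [315. 332.]
wrist boom 0.95 [ 0.3075 -0.1941  0.0485] [460. 148.]
wrist boom 0.77 [ 0.5837 -0.3027  0.0581] [253.  41.]
wrist cabin_roof 0.67 [ 0.2142 -0.2607  0.0691] [533. 112.]
wrist bush_top 0.45 [ 0.2098 -0.2636  0.079 ] [540. 111.]
wrist lever_grip 0.95 [ 0.4814 -0.1293  0.2714] [329. 240.]
top boom 0.96 [0.4398 0.3607 0.0473] [184. 250.]
top boom 0.94 [ 0.311  -0.1948  0.0445] [376. 300.]
top boom 0.58 [ 0.5853 -0.3012  0.0544] [414. 205.]
top cabin_roof 0.92 [0.3302 0.3666 0.0698] [177. 288.]
top cabin_roof 0.88 [ 0.2163 -0.2592  0.0678] [399. 335.]
top bush_top 0.55 [ 0.2148 -0.2607  0.0822] [401. 336.]
top bush_top 0.47 [0.3281 0.3682 0.0781] [175. 289.]
top lever_grip 0.46 [ 0.4836 -0.133   0.2728] [358. 227.]
top parts_case 0.61 [ 0.6451 -0.4803  0.0035] [472. 190.]
top dropper_bottle 0.58 [ 0.7403 -0.0015 -0.0036] [313. 157.]
```

View pics/v10.png

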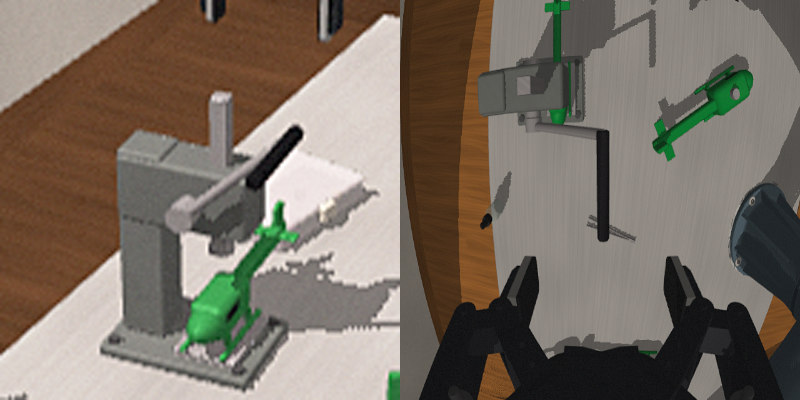

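The bush no longer stands proud (side crop 222,280). The lever is back at rest, the helicopter is standing on the press, and the bystanders haven't moved. Handing in.

```bash
python3 -c "
from bench import ctrl
print(ctrl.hand_in())"
```

```text
the job is handed in; nothing more can be done
None
```

I gripped the smallest green helicopter by its boom and stood it across the press with its bush under the ram foot. The networks placed bush and foot within about 2 mm of each other. I then pulled the lever all the way down and eased it back up while holding it. The job was handed in at about 30 s of the 72 s allowed, with the robot touching nothing.

- **Full stroke:** the lever stopped at the bottom and the wrist force rose to about 70 N (limit 120 N). The ram foot then read 71 mm above the desk, level with the roof.
- **Return:** the lever came up in about 3.9 s at 0.26–0.29 rad/s, including a short hold near the top. At the upper rest the force reversed, and only then did I let go. The first half-second rose a little faster than I had planned (0.14 rad instead of 0.10).
- **Last pictures:** no bush shows above the roof, the lever and ram are back at rest, and the helicopter is standing on the anvil. The case and the bottle read within about 4 mm of where they started. The tweezers did too in the side view; the top view did not report them.

**Disagreements:** the bar slipped about 7 mm in the fingers on the way down, so my angle estimate read about 1.05 rad at the stop instead of 1.0. In the last pictures the network did not find this helicopter's bush top, so "flush" rests on the foot height, the stop force and the picture.

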